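Return four circuit boards to their trays

ROBOT

A 7-joint arm with a two-finger parallel gripper is mounted at the origin on the work surface. World frame = base frame: x ahead of the robot, y to its left, z up, the work surface at z = 0. Lengths are in m, angles in rad, forces in N, time in s.
With the tool pointing down it reaches from about 0.4 to 0.875 m from the base axis. Payload 19.3 kg.
Tool frame: the origin (TCP) lies between the finger pads; the fingertips stand 17 mm ahead of it and the grasp point (between the pads) lies 2 mm behind it; x points along the fingers, y is the direction in which the jaws open and shut, and the axes are right-handed (so a half turn about x gives the same grasp; the last joint's range is limited). The gripper opens to 85 mm and grips with 20 to 120 N. Pads are 22 mm wide; open, the fingers measure 114 mm over their backs; the gripper's body (76 mm by 85 mm) begins 54 mm behind the grasp point. The pads swing forward as they close: fully open they stand 13 mm farther back than shut.
Start: joints at [-1.37, 0.521, -0.036, 1.599, 0.021, 1.021, -0.113], TCP at [0.167, 0.602, 0.248] pointing down, gripper open.
Joint ranges: [-2.91, 2.91], [-0.3, 2.13], [-1.5, 1.42], [0.17, 2.43], [-1.26, 4.41], [0.16, 1.93], [-2.52, 2.52]. Speed limits (rad/s): [1.89, 1.89, 2.39, 2.39, 3.01, 3.01, 3.01].

INTERFACE

Orientations are given as [roll, pitch, yaw] about the fixed x, y, z axes, in that order (R = Rz(yaw) Ry(pitch) Rx(roll)).
In Python, from workcell import bot gives the robot as it stands.
- The arm moves only by the shell command python3 -m creep 'ROWS' [FORCE]. ROWS is JSON, a list of rows, each an object of numbers: "wx", "wy", "wz": the turn, a rotation vector about the tool's x, y, z in degrees; "tx", "ty", "tz": the shift along the tool's x, y, z in m; "claw": the closure, from 0 (fully open) to 1 (shut). A call has 1 to 8 rows; each row is the pose to reach, as a shift and turn from the pose measured when the call began, along the tool's axes at that moment; what a row does not reach only later rows make up. A row lasts 1/10 s, in which the tool goes at most 50 mm and 8.59 degrees, less where a joint would pass 70% of its speed; a pose out of reach is approached as far as the arm can. A call with a gripper value outside its range is refused whole. The fingers move at their own pace and stop on an object; FORCE is the grip in N (left out, the last holds). Time passes only in rows, so rows that repeat a pose let the fingers close. It gives the time, the measured TCP pose, the force and the opening at its end, in the units of the state.
- bot.observe(): the state, without advancing time (a new reading comes with each control period).
- bot.grab_frame(name): name is "scene" or "side" or "wrist"; returns the picture (400x640x3 uint8, blue, green, red); there is no depth.
- bot.get_calibration(name): a dict with "fx", "fy", "cx", "cy" (pixels), "R" (3x3) and "t" (3): a world point X has camera coordinates R X + t. Camera axes: x right, y down, z forward; pixel columns grow to the right and rows downward; lengths in m; the calibration is good to about 2 mm. A picture is of the moment at which its call begins: read the wrist's pose just before it. get_calibration takes no time and is no camera call; for the wrist camera it gives the pose at the moment of the call.
- bot.job_done(): hands the job in, once; it reports no verdict.
The state is a dict: "clock": time; "qpos": joint angles; "qd": joint speeds; "joint_efforts": joint torques, N m; "position": TCP position; "tool_rot": TCP orientation; "force": force on the tool from outside, world axes, zero at the start; "moment": the same for the moment, N m; "grip_width": finger opening in m.
Only numpy, scipy, OpenCV 4.12 (cv2) and the standard library are available. Lean on these libraries where they do the work, as an engineer would, in place of code of your own. Each camera call takes 0.05 s, during which the arm holds its last target.

TASK

Put each of the four circuit boards that lie on the bench into the black tray whose shape and size match it, lying flat on the tray's floor within the rim, component side up. Set the boards down rather than dropping them, and leave the bottle and the screwdriver where they are.

Things in the scene. Friction and masses are not known exactly. Their poses are not given: they have to be found in the camera images.
- strip_board_mid (a point): long narrow rectangular board, 120 x 40 mm, 3 mm thick, green, about 140 g, lying flat. Grip the finned aluminium heat sink in its middle: 36 mm along x, 24 mm along y (grip across this), from 3 to 48 mm above the board's underside. Other parts, up to 16 mm tall, stand at |x| over 18 mm; within it none is over 2 mm. Point: on the sink's axis, 26 mm above the underside; z up; x along the longer side.
- square_board_mid (a point): square board, 80 x 80 mm, 3 mm thick, green, about 150 g, lying flat. Grip the finned aluminium heat sink in its middle: 36 mm along x, 24 mm along y (grip across this), from 3 to 48 mm above the board's underside. Other parts, up to 16 mm tall, stand at |x| over 18 mm; within it none is over 2 mm. Point: on the sink's axis, 26 mm above the underside; z up.
- round_board_mid (a point): round board, 84 mm in diameter, 3 mm thick, green, about 140 g, lying flat. Grip the finned aluminium heat sink in its middle: 36 mm along x, 24 mm along y (grip across this), from 3 to 48 mm above the board's underside. Other parts, up to 16 mm tall, stand at |x| over 18 mm; within it none is over 2 mm. Point: on the sink's axis, 26 mm above the underside; z up.
- small_board_mid (a point): small rectangular board, 60 x 42 mm, 3 mm thick, green, about 120 g, lying flat. Grip the finned aluminium heat sink in its middle: 36 mm along x, 24 mm along y (grip across this), from 3 to 48 mm above the board's underside. Other parts, up to 16 mm tall, stand at |x| over 18 mm; within it none is over 2 mm. Point: on the sink's axis, 26 mm above the underside; z up; x along the longer side.
- strip_tray: long rectangular tray, recess 138 x 58 mm, 144 x 64 mm outside; x along its length. Black shallow board tray fixed to the bench, grey floor 3 mm thick, rim 3 mm thick and 9 mm high (6 mm above the floor). Origin: centre of its underside, on the bench; z is up.
- square_tray: square tray, recess 98 x 98 mm, 104 x 104 mm outside. Black shallow board tray fixed to the bench, grey floor 3 mm thick, rim 3 mm thick and 9 mm high (6 mm above the floor). Origin: centre of its underside, on the bench; z is up.
- round_tray: round tray, recess 102 mm in diameter, 108 mm outside; its yaw does not matter. Black shallow board tray fixed to the bench, grey floor 3 mm thick, rim 3 mm thick and 9 mm high (6 mm above the floor). Origin: centre of its underside, on the bench; z is up.
- small_tray: small rectangular tray, recess 78 x 60 mm, 84 x 66 mm outside; x along its longer side. Black shallow board tray fixed to the bench, grey floor 3 mm thick, rim 3 mm thick and 9 mm high (6 mm above the floor). Origin: centre of its underside, on the bench; z is up.
- cleaner: bystander: upright white plastic bottle with black cap, 52 mm in diameter, 130 mm tall; origin at the centre of its underside.
- driver: bystander: screwdriver with black handle, about 190 mm long, lying on the bench along its x; origin under its middle.
Mind the look-alikes: they are no part of the job. Leave any brown look-alike of the small_tray alone. Leave any red look-alike of the part that bears square_board_mid alone.

How it is judged:
At the end, for the whole second after the job is handed in: Each board lies in its matching tray: its centre within 15 mm of the tray's centre, its underside within 2.5 mm of the tray's floor, level within 2 degrees, at rest (horizontal distance between strip_board_mid and strip_tray below 0.015 m and z of strip_board_mid in the frame of strip_tray below 0.0315 m and angle between each of strip_board_mid, square_board_mid, round_board_mid, small_board_mid's own z axis and vertical below 0.035 rad and linear speed of each of strip_board, square_board, round_board, small_board below 0.02 m/s and horizontal distance between square_board_mid and square_tray below 0.015 m and z of square_board_mid in the frame of square_tray below 0.0315 m and horizontal distance between round_board_mid and round_tray below 0.015 m and z of round_board_mid in the frame of round_tray below 0.0315 m and horizontal distance between small_board_mid and small_tray below 0.015 m and z of small_board_mid in the frame of small_tray below 0.0315 m); the robot touches nothing.
It fails at once if a board is dropped (falls free at over 0.7 m/s, about 25 mm) ((contact force between the fingers and strip_board below 0.02 N and linear speed of strip_board above 0.7 m/s) or (contact force between the fingers and square_board below 0.02 N and linear speed of square_board above 0.7 m/s) or (contact force between the fingers and round_board below 0.02 N and linear speed of round_board above 0.7 m/s) or (contact force between the fingers and small_board below 0.02 N and linear speed of small_board above 0.7 m/s)).
It fails at once if the bottle or the screwdriver is moved by more than 30 mm (distance of any of cleaner, driver from where it was at the start of the episode above 0.03 m).
It fails at once if the bottle is knocked over (angle between cleaner's own z axis and vertical above 0.5 rad).
It also fails if it takes over 115 s, if anything falls off the work surface, if the arm or the gripper's body presses on something with over 40 N, if the wrist force passes 120 N, or if a joint passes its speed limit or range.

## Working session

There is one attempt and no reset: what is moved stays moved. The work goes in short steps, Python scripts to look and compute and a shell command to move; the robot and the scene stay as the last step left them, time stands still between calls to the robot, and variables do not carry over. Pictures are saved under pics/ and viewed, and the job is handed in when it is done.

```bash
mkdir -p pics; ls; python3 - <<'E'
from workcell import bot
import cv2
print(bot.observe())
for n in("scene","side"):
    cv2.imwrite(f"pics/{n}0.png",bot.grab_frame(n)); print(n,bot.get_calibration(n))
E
```

```text
pics
{'clock': 0.0, 'qpos': array([-1.37019345,  0.52199906, -0.03630782,  1.60000781,  0.02117749,
        1.02108993, -0.1127899 ]), 'qd': array([-0.00141938, -0.00097391, -0.00134374,  0.00082298,  0.00074344,
        0.00045641, -0.00121072]), 'joint_efforts': array([-5.32435515e-04, -9.27083874e+01,  1.97979301e+00, -3.69957411e+01,
        1.78706681e-02,  7.65691133e-03,  3.89612950e-06]), 'position': array([0.16714522, 0.60190605, 0.24773532]), 'tool_rot': array([-1.50783134,  1.56967633, -1.77866284]), 'force': array([-0.8385109 ,  0.3139588 , -0.51674216]), 'moment': array([-0.07502784, -0.01312143,  0.00536215]), 'grip_width': 0.08567453872806939}
scene {'fx': 488.32325894160675, 'fy': 488.32325894160675, 'cx': 318.2057955268167, 'cy': 197.25384511755962, 'R': array([[-1.84699650e-02,  9.99545616e-01,  2.38206271e-02],
       [ 5.91273994e-01,  3.01317270e-02, -8.05907652e-01],
       [-8.06259217e-01, -8.00568767e-04, -5.91561860e-01]]), 't': array([ 0.00813454, -0.30147137,  2.00787961])}
side {'fx': 446.21469823334473, 'fy': 446.21469823334473, 'cx': 313.29674562880757, 'cy': 197.89581354121592, 'R': array([[ 7.53761309e-01, -6.57148292e-01, -1.08830393e-04],
       [-4.73402433e-01, -5.42886515e-01, -6.93660124e-01],
       [ 4.55778483e-01,  5.22905684e-01, -7.20302450e-01]]), 't': array([-0.42524232,  0.32901435,  1.27320671])}
```

View pics/scene0.png

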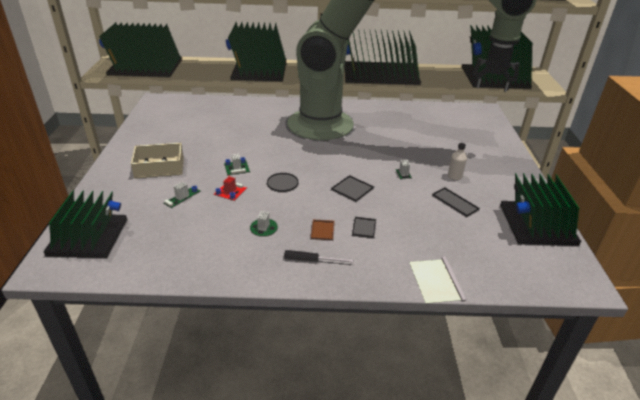

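View pics/side0.png

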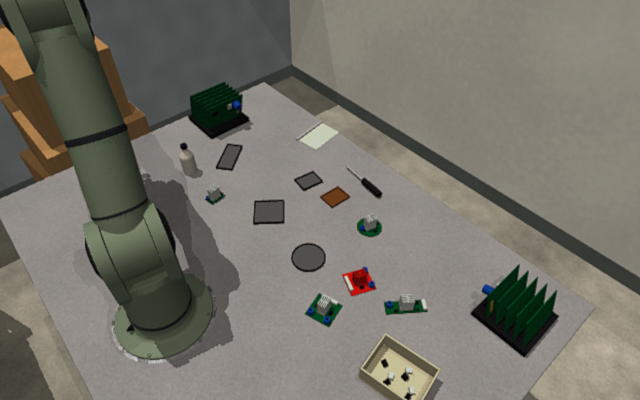

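The scene view shows these boards: strip (182,193), square (236,165), round (263,226) and small (404,170). The trays are round (282,182), square (352,187), strip (456,202) and small grey (364,227). The look-alikes are red (230,188) and brown (322,229). The bottle is at (458,163) and the driver at (315,257).

```bash
cat > h.py <<'E'
import numpy as np,cv2
from workcell import bot
def ray(cal,uv,z):
    uv=np.atleast_2d(uv).astype(float)
    d=np.c_[(uv[:,0]-cal['cx'])/cal['fx'],(uv[:,1]-cal['cy'])/cal['fy'],np.ones(len(uv))]@np.array(cal['R'])
    c=-np.array(cal['R']).T@np.array(cal['t'])
    return (c+d*((z-c[2])/d[:,2])[:,None])[:,:2]
def proj(cal,X):
    p=np.atleast_2d(X)@np.array(cal['R']).T+cal['t']
    return np.c_[p[:,0]/p[:,2]*cal['fx']+cal['cx'],p[:,1]/p[:,2]*cal['fy']+cal['cy']]
def rect(P):
    (c,s,a)=cv2.minAreaRect((P*1000).astype(np.float32)); 
    if s[0]<s[1]: s=s[::-1];a+=90
    a=(a+90)%180-90
    return np.round(c,1),np.round(s,1),round(a,1)
E
python3 - <<'E'
from h import *
for n in("scene","side"):
    im=cv2.imread(f"pics/{n}0.png");cal=bot.get_calibration(n)
    hsv=cv2.cvtColor(im,cv2.COLOR_BGR2HSV)
    green=((hsv[...,0]>50)&(hsv[...,0]<85)&(hsv[...,1]>90)).astype(np.uint8)
    dark=((hsv[...,2]<105)&(hsv[...,1]<70)).astype(np.uint8)
    for nm,m,z in(("green",green,.003),("dark",dark,.009)):
        m=cv2.morphologyEx(m,cv2.MORPH_CLOSE,np.ones((5,5)) if nm=="green" else np.ones((3,3)))
        cs,_=cv2.findContours(m,cv2.RETR_EXTERNAL,cv2.CHAIN_APPROX_NONE)
        for c in cs:
            A=cv2.contourArea(c)
            if 60<A<1500:
                P=ray(cal,c[:,0],z)
                if abs(P).max()<1: print(n,nm,np.round(c[:,0].mean(0)),A,*rect(P))
a=cv2.imread("pics/scene0.png")[140:280,130:490]; cv2.imwrite("pics/s0c.png",cv2.resize(a,None,fx=2.2,fy=2.2,interpolation=cv2.INTER_CUBIC))
a=cv2.imread("pics/side0.png")[130:340,180:440]; cv2.imwrite("pics/d0c.png",cv2.resize(a,None,fx=2.8,fy=2.8,interpolation=cv2.INTER_CUBIC))
E
```

```text
scene green [263. 229.] 136.5 [ 675.6 -159.2] [75.2 68.1] -81.2
scene dark [301. 256.] 316.0 [801.4 -40. ] [100.7  42.3] 84.3
scene dark [263. 226.] 131.5 [ 676.  -160.6] [68.6 52.4] 24.3
scene dark [364. 227.] 386.5 [664.8 140.2] [92.1 65.3] -8.3
scene dark [178. 199.] 81.5 [ 542.9 -448.4] [98.6 59.7] -35.7
scene dark [455. 202.] 568.0 [521.  443.9] [148.8  73.6] 38.9
scene dark [352. 188.] 591.5 [462.  113.2] [112.8 109.6] -38.3
scene dark [534. 223.] 1464.0 [537.6 672.3] [377.2 226.4] 2.0
scene dark [282. 182.] 452.5 [ 440.  -122.7] [107.2 101.5] 3.1
scene dark [403. 172.] 116.0 [350.2 294.6] [90.9 46.3] -0.5
scene dark [234. 168.] 70.5 [ 356.6 -289.4] [92.  53.6] 1.1
side green [404. 308.] 191.0 [ 531.7 -438.1] [116.5  37.9] -37.2
side green [322. 311.] 311.5 [ 349.  -290.1] [77.9 77.4] -72.4
side green [368. 228.] 144.0 [ 666.6 -162.4] [78.6 70.1] -52.0
side dark [433. 390.] 154.0 [ 401.9 -641.6] [65.1 18.6] 11.4
side dark [379. 385.] 281.0 [ 317.5 -542.2] [118.1  48.1] -80.2
side dark [398. 356.] 406.5 [ 408.9 -526.3] [182.3  94.2] -47.1
side dark [327. 307.] 92.5 [ 361.7 -298. ] [70.6 39.6] -26.5
side dark [405. 305.] 120.0 [ 538.3 -435. ] [57.4 50.8] -1.9
side dark [518. 323.] 1156.5 [ 777.8 -653.2] [257.3 192.9] 0.2
side dark [308. 257.] 758.5 [ 434.4 -123.7] [108.2 106.9] 48.9
side dark [  5. 245.] 462.0 [-251.3  567. ] [219.5  53.7] 74.9
side dark [370. 224.] 107.5 [ 677.6 -162.1] [58.7 51.2] -52.8
side dark [268. 212.] 707.5 [457.8 111.4] [112.5 106. ] 51.9
side dark [214. 196.] 158.5 [355.7 299.9] [69.9 64.4] 89.4
side dark [308. 181.] 307.5 [659.  138.6] [87.4 75.4] -6.9
side dark [365. 183.] 186.0 [812.4  -3.6] [190.9  33.9] 80.8
side dark [191. 167.] 245.0 [370.6 486.9] [129.9  58.6] 76.1
side dark [229. 157.] 426.5 [517.8 441.8] [153.7  70.1] 38.5
```

View pics/s0c.png

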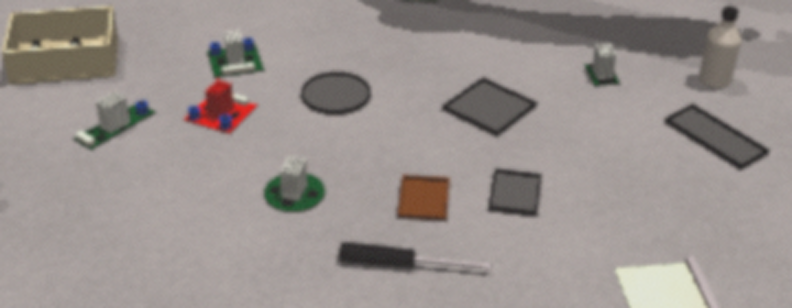

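View pics/d0c.png

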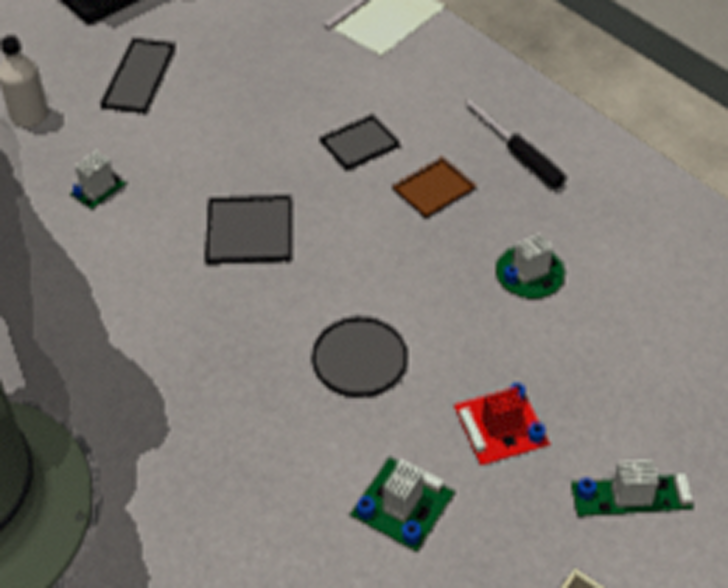

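```bash
cat >> h.py <<'E'
from scipy.spatial.transform import Rotation as Ro
def go(x,y,z,yaw=None):
    "target TCP (m), tool y axis at world yaw deg mod 180 (None: keep, levelled)"
    s=bot.observe(); R0=Ro.from_euler('xyz',s['tool_rot']).as_matrix()
    y0=np.degrees(np.arctan2(R0[1,1],R0[0,1]))
    if yaw is None: yaw=y0
    d=(yaw-y0+90)%180-90
    for dd in sorted([d,d-180,d+180],key=abs)[:2]:
        a=np.radians(y0+dd); X=np.array([0,0,-1.]); Y=np.array([np.cos(a),np.sin(a),0]); R1=np.c_[X,Y,np.cross(X,Y)]
        w=np.degrees(Ro.from_matrix(R0.T@R1).as_rotvec())
        print("turn w",np.round(w,1),end=' | ')
    t=R0.T@(np.array([x,y,z])-s['position'])
    print("t",np.round(t,4),"yaw now",round(y0,1),"q7",round(s['qpos'][6],2),"pos",np.round(s['position'],4),"clk",round(s['clock'],2),"w",round(s['grip_width'],4),"F",np.round(s['force'],1))
E
python3 - <<'E'
from h import *
cv2.imwrite("pics/w0.png",bot.grab_frame("wrist")); c=bot.get_calibration("wrist");print(c, -c['R'].T@c['t'])
go(.353,.297,.25)
E
```

```text
{'fx': 328.3256771536441, 'fy': 328.3256771536441, 'cx': 322.0771908642294, 'cy': 203.22508550887275, 'R': array([[ 2.67266726e-01,  9.63622448e-01, -5.24319817e-04],
       [ 9.13169325e-01, -2.53099407e-01,  3.19472180e-01],
       [ 3.07717859e-01, -8.58630763e-02, -9.47595510e-01]]), 't': array([-0.62506389, -0.04200757,  0.38092315])} [0.08820195 0.62440074 0.37405358]
turn w [0. 0. 0.] | turn w [-1.8e+02 -1.0e-01  0.0e+00] | t [-0.0019 -0.2442  0.2607] yaw now 74.5 q7 -0.11 pos [0.1671 0.602  0.2479] clk 0.15 w 0.0854 F [ 0.4  0.9 -0.1]
```

View pics/w0.png

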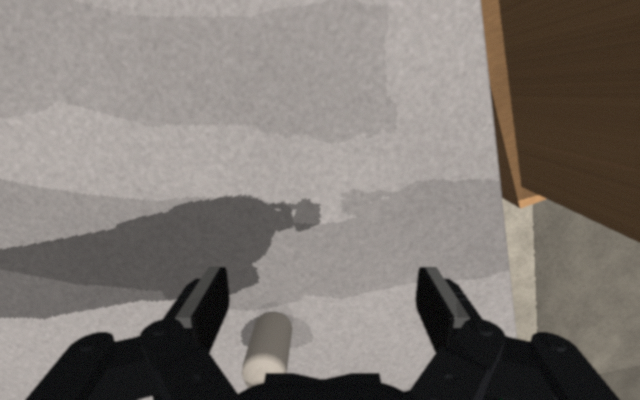

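```bash
python3 -m creep '[{"ty":-0.244,"tz":0.26},{"ty":-0.244,"tz":0.26},{"ty":-0.244,"tz":0.26},{"ty":-0.244,"tz":0.26},{"ty":-0.244,"tz":0.26},{"ty":-0.244,"tz":0.26},{"ty":-0.244,"tz":0.26},{"ty":-0.244,"tz":0.26}]' 40; python3 - <<'E'
from h import *
go(.353,.297,.25)
E
```

```text
turn w [0. 0. 0.] | turn w [-1.8e+02 -1.0e-01  0.0e+00] | t [-0.0019 -0.2442  0.2607] yaw now 74.5 q7 -0.11 pos [0.1671 0.602  0.2479] clk 0.15 w 0.0854 F [ 0.4  0.9 -0.1]$[0]: bad value
```

```bash
python3 -m creep '[{"wx":0,"wy":0,"wz":0,"tx":0,"ty":-0.04,"tz":0.04,"claw":0}]'; echo; python3 -m creep --help | head -20
```

```text
clock: 0.25
position: [0.1881, 0.5615, 0.247]
tool_rot: [-3.029, 1.569, 2.989]
force: [0.3, -0.3, -0.4]
grip_width: 0.0852
invalid input: not JSON, or not a number
```

```bash
python3 -m creep '[{"tx":0,"ty":-0.21,"tz":0.22,"claw":0},{"tx":0,"ty":-0.21,"tz":0.22,"claw":0},{"tx":0,"ty":-0.21,"tz":0.22,"claw":0},{"tx":0,"ty":-0.21,"tz":0.22,"claw":0},{"tx":0,"ty":-0.21,"tz":0.22,"claw":0},{"tx":0,"ty":-0.21,"tz":0.22,"claw":0},{"tx":0,"ty":-0.21,"tz":0.22,"claw":0},{"tx":0,"ty":-0.21,"tz":0.22,"claw":0}]' ; python3 - <<'E'
from h import *
go(.353,.297,.25)
E
```

```text
turn w [-0.  -0.1  0. ] | turn w [180.    0.    0.2] | t [-0.0035 -0.2122  0.2283] yaw now 74.8 q7 -0.06 pos [0.1881 0.5615 0.247 ] clk 0.25 w 0.0852 F [ 0.3 -0.3 -0.4]$[0]: bad value
```

```bash
python3 -m creep '[{"wx":0,"wy":0,"wz":0,"tx":0,"ty":-0.035,"tz":0.037,"claw":0},{"wx":0,"wy":0,"wz":0,"tx":0,"ty":-0.07,"tz":0.074,"claw":0},{"wx":0,"wy":0,"wz":0,"tx":0,"ty":-0.105,"tz":0.111,"claw":0},{"wx":0,"wy":0,"wz":0,"tx":0,"ty":-0.14,"tz":0.148,"claw":0},{"wx":0,"wy":0,"wz":0,"tx":0,"ty":-0.175,"tz":0.185,"claw":0},{"wx":0,"wy":0,"wz":0,"tx":0,"ty":-0.212,"tz":0.228,"claw":0},{"wx":0,"wy":0,"wz":0,"tx":0,"ty":-0.212,"tz":0.228,"claw":0},{"wx":0,"wy":0,"wz":0,"tx":0,"ty":-0.212,"tz":0.228,"claw":0}]' ; python3 - <<'E'
from h import *
go(.353,.297,.25)
cv2.imwrite("pics/w1.png",bot.grab_frame("wrist"))
E
```

```text
clock: 1.05
position: [0.3538, 0.2956, 0.2466]
tool_rot: [-2.953, 1.569, 3.062]
force: [0.2, 0.8, 0.1]
grip_width: 0.085
turn w [-0.  -0.1  0. ] | turn w [180.    0.    0.2] | t [-0.0033  0.0011 -0.0011] yaw now 74.6 q7 0.5 pos [0.3538 0.2956 0.2466] clk 1.05 w 0.085 F [0.2 0.8 0.1]
```

View pics/w1.png

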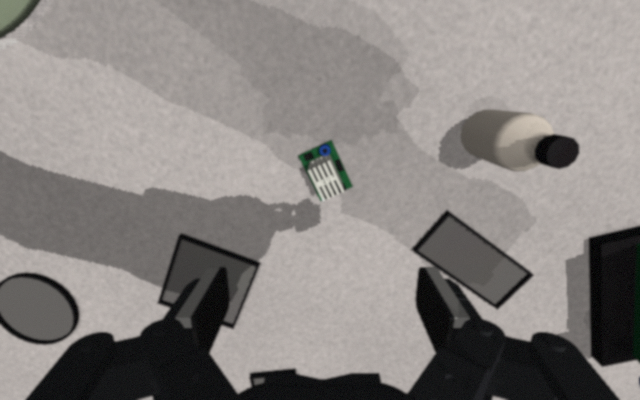

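The small board is at (325,170). Its sink is the white-striped block at (325,180), with the long side roughly vertical in the image.

```bash
cat >> h.py <<'E'
def board(pic,cal,zb=0.0,uv0=None,win=90,zoom=None):
    im=pic; hsv=cv2.cvtColor(im,cv2.COLOR_BGR2HSV)
    w=np.zeros(im.shape[:2],np.uint8)
    u,v=map(int,uv0); w[max(0,v-win):v+win,max(0,u-win):u+win]=1
    g=((hsv[...,0]>50)&(hsv[...,0]<90)&(hsv[...,1]>90)).astype(np.uint8)*w
    n,l,st,_=cv2.connectedComponentsWithStats(cv2.morphologyEx(g,cv2.MORPH_CLOSE,np.ones((15,15))))
    k=1+np.argmax(st[1:,4]); blob=(l==k)
    ys,xs=np.nonzero(g*blob)
    P=ray(cal,np.c_[xs,ys],zb+.003); print("board",*rect(P))
    near=cv2.dilate(blob.astype(np.uint8),np.ones((9,9)))
    wh=((hsv[...,2]>175)&(hsv[...,1]<40)).astype(np.uint8)*near
    wc=cv2.morphologyEx(wh,cv2.MORPH_CLOSE,np.ones((7,7)))
    n,l,st,_=cv2.connectedComponentsWithStats(wc)
    for k in range(1,n):
        if st[k,4]>60:
            ys,xs=np.nonzero((l==k)); print("white",st[k,:4],*rect(ray(cal,np.c_[xs,ys],zb+.048)))
E
python3 - <<'E'
from h import *
im=cv2.imread("pics/w1.png");cal=bot.get_calibration("wrist")
board(im,cal,0,(325,170),60)
cv2.imwrite("pics/w1c.png",cv2.resize(im[130:210,270:380],None,fx=7,fy=7,interpolation=cv2.INTER_CUBIC))
for n,uv in(("strip",(473,260)),("square",(208,281)),("round",(37,308))):
    print(n,ray(cal,uv,.006))
g=bot.get_calibration("scene");print("bottle",ray(g,(457,177),0), ray(cal,(468,135),0), ray(cal,(557,150),.13))
E
```

```text
board [356.6 300.4] [57.6 39.5] 9.9
strip [[0.51447938 0.44930226]]
square [[0.45552176 0.11833664]]
round [[ 0.43442535 -0.11433674]]
bottle [[0.364931   0.48578011]] [[0.35972368 0.46513316]] [[0.35816154 0.47637448]]
```

View pics/w1c.png

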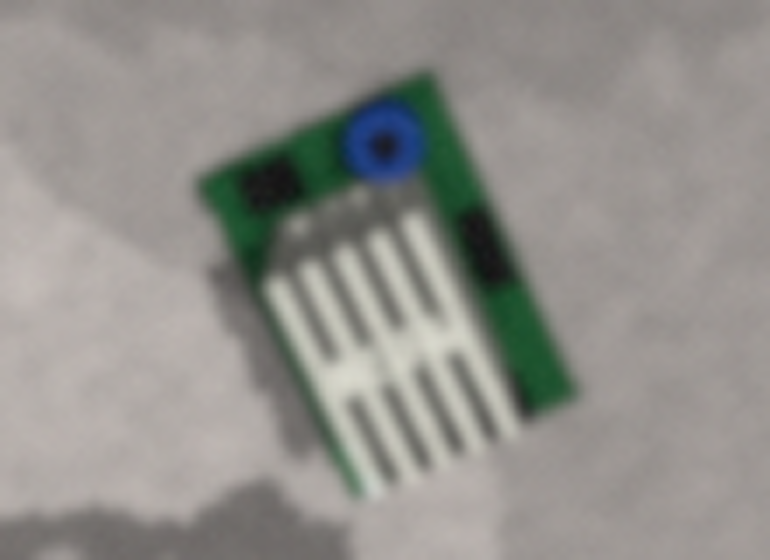

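```bash
sed -i 's/hsv\[...,2\]>175/hsv[...,2]>165/; s/st\[k,4\]>60/st[k,4]>40/' h.py; python3 - <<'E'
from h import *
im=cv2.imread("pics/w1.png");cal=bot.get_calibration("wrist")
print(im[181,326],im[185,322])
c=np.array([(265,280),(420,215),(520,430),(365,500)])/7+[270,130]
P=ray(cal,c,.048);print(rect(P),P.mean(0))
c=np.array([(200,185),(432,75),(578,395)])/7+[270,130]
P=ray(cal,c,.003);print(P,(P[0]+P[2])/2, np.degrees(np.arctan2(*(P[2]-P[1])[::-1])))
E
```

```text
[196 207 208] [191 203 203]
(array([357.4, 301. ]), array([36.4, 25.3]), 8.1) [0.35720423 0.30069548]
[[0.3325636  0.27549957]
 [0.32534673 0.31624942]
 [0.3829614  0.32633087]] [0.3577625  0.30091522] 9.925165913681443
```

```bash
python3 - <<'E'
from h import *
go(.357,.3006,.028,99)
E
```

```text
turn w [-24.2  -0.1  -0. ] | turn w [155.8  -0.    0.2] | t [0.2186 0.0045 0.0035] yaw now 74.8 q7 0.5 pos [0.353  0.2971 0.2466] clk 1.1 w 0.0852 F [-0.4  1.   0.2]
```

```bash
python3 -m creep '[{"wx":-8,"wy":0,"wz":0,"tx":0.04,"ty":0.0045,"tz":0.0035,"claw":0},{"wx":-16,"wy":0,"wz":0,"tx":0.08,"ty":0.0045,"tz":0.0035,"claw":0},{"wx":-24.2,"wy":0,"wz":0,"tx":0.12,"ty":0.0045,"tz":0.0035,"claw":0},{"wx":-24.2,"wy":0,"wz":0,"tx":0.16,"ty":0.0045,"tz":0.0035,"claw":0},{"wx":-24.2,"wy":0,"wz":0,"tx":0.16,"ty":0.0045,"tz":0.0035,"claw":0}]' ; python3 - <<'E'
from h import *
go(.357,.3006,.028,99)
cv2.imwrite("pics/w2.png",bot.grab_frame("wrist"))
E
```

```text
clock: 1.6
position: [0.3545, 0.3002, 0.0828]
tool_rot: [-2.816, 1.562, -2.658]
force: [-0.8, -0.9, 1.1]
grip_width: 0.0856
turn w [ 0.1 -0.5  0.2] | turn w [-179.9   -0.3   -0.8] | t [0.0548 0.0002 0.003 ] yaw now 99.1 q7 0.85 pos [0.3545 0.3002 0.0828] clk 1.6 w 0.0856 F [-0.8 -0.9  1.1]
```

View pics/w2.png

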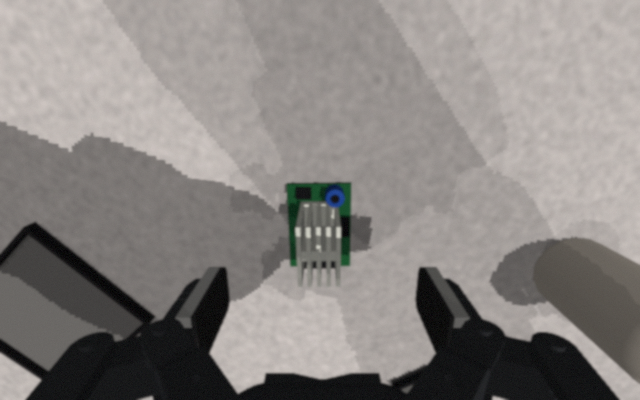

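The sink at (320,245) is square to the fingers and centred between them, so I'm descending.

```bash
python3 -m creep '[{"wx":0,"wy":-0.5,"wz":0,"tx":0.03,"ty":0,"tz":0.003,"claw":0},{"wx":0,"wy":-0.5,"wz":0,"tx":0.055,"ty":0,"tz":0.003,"claw":0},{"wx":0,"wy":-0.5,"wz":0,"tx":0.055,"ty":0,"tz":0.003,"claw":0.3},{"wx":0,"wy":-0.5,"wz":0,"tx":0.055,"ty":0,"tz":0.003,"claw":1},{"wx":0,"wy":-0.5,"wz":0,"tx":0.055,"ty":0,"tz":0.003,"claw":1},{"wx":0,"wy":-0.5,"wz":0,"tx":0.055,"ty":0,"tz":0.003,"claw":1},{"wx":0,"wy":-0.5,"wz":0,"tx":0.055,"ty":0,"tz":0.003,"claw":1},{"wx":0,"wy":-0.5,"wz":0,"tx":0.055,"ty":0,"tz":0.003,"claw":1}]' 40; python3 - <<'E'
from h import *
go(.357,.3006,.028,99)
cv2.imwrite("pics/w3.png",bot.grab_frame("wrist"))
E
```

```text
clock: 2.45
position: [0.3587, 0.3016, 0.0317]
tool_rot: [-0.069, 1.566, 0.089]
force: [-2.7, -1.4, 21.2]
grip_width: 0.0233
turn w [0.  0.2 0. ] | turn w [-180.    -0.     0.4] | t [ 0.0037 -0.0007 -0.0019] yaw now 99.0 q7 0.84 pos [0.3587 0.3016 0.0317] clk 2.45 w 0.0233 F [-2.7 -1.4 21.2]
```

View pics/w3.png

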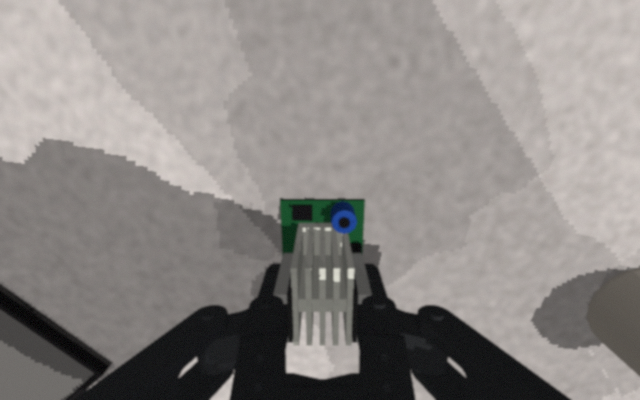

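Gripped at width 23.3 mm, with the sink between the pads. The 21 N upward push means the tips pressed slightly, so I'll grip higher on the next boards. Now lifting.

```bash
python3 -m creep '[{"wx":0,"wy":0,"wz":0,"tx":-0.03,"ty":0,"tz":0,"claw":1},{"wx":0,"wy":0,"wz":0,"tx":-0.07,"ty":0,"tz":0,"claw":1},{"wx":0,"wy":0,"wz":0,"tx":-0.11,"ty":0,"tz":0,"claw":1},{"wx":0,"wy":0,"wz":0,"tx":-0.13,"ty":0,"tz":0,"claw":1},{"wx":0,"wy":0,"wz":0,"tx":-0.13,"ty":0,"tz":0,"claw":1}]' ; python3 - <<'E'
from h import *
go(.72,.12,.16,91.5)
E
```

```text
clock: 3.0
position: [0.3592, 0.3024, 0.165]
tool_rot: [0.33, 1.562, 0.486]
force: [0.1, -0.3, -1.6]
grip_width: 0.0235
turn w [ 7.5  0.5 -0.2] | turn w [-172.5    0.3    0.7] | t [ 0.0071 -0.2366  0.3279] yaw now 99.0 q7 0.86 pos [0.3592 0.3024 0.165 ] clk 3.0 w 0.0235 F [ 0.1 -0.3 -1.6]
```

```bash
python3 -m creep '[{"wx":1,"wy":0,"wz":0,"tx":0,"ty":-0.024,"tz":0.033,"claw":1},{"wx":2,"wy":0,"wz":0,"tx":0,"ty":-0.048,"tz":0.066,"claw":1},{"wx":3,"wy":0,"wz":0,"tx":0,"ty":-0.072,"tz":0.1,"claw":1},{"wx":4,"wy":0,"wz":0,"tx":0,"ty":-0.096,"tz":0.133,"claw":1},{"wx":5,"wy":0,"wz":0,"tx":0,"ty":-0.12,"tz":0.166,"claw":1},{"wx":6,"wy":0,"wz":0,"tx":0,"ty":-0.144,"tz":0.2,"claw":1},{"wx":7,"wy":0,"wz":0,"tx":0,"ty":-0.168,"tz":0.233,"claw":1},{"wx":7.5,"wy":0,"wz":0,"tx":0,"ty":-0.192,"tz":0.266,"claw":1}]' ;python3 -m creep '[{"wx":0,"wy":0,"wz":0,"tx":0,"ty":-0.018,"tz":0.025,"claw":1},{"wx":0,"wy":0,"wz":0,"tx":0,"ty":-0.036,"tz":0.05,"claw":1},{"wx":0,"wy":0,"wz":0,"tx":0,"ty":-0.036,"tz":0.05,"claw":1},{"wx":0,"wy":0,"wz":0,"tx":0,"ty":-0.036,"tz":0.05,"claw":1}]'; python3 - <<'E'
from h import *
go(.66,.139,.16,91.5)
cv2.imwrite("pics/w4.png",bot.grab_frame("wrist"))
E
```

```text
clock: 3.8
position: [0.6529, 0.1532, 0.1659]
tool_rot: [0.495, 1.563, 0.52]
force: [-0.4, 0.4, -0.1]
grip_width: 0.0234
clock: 4.2
position: [0.7034, 0.1179, 0.1649]
tool_rot: [0.575, 1.564, 0.599]
force: [-0.6, 1.2, -0.7]
grip_width: 0.0234
turn w [-0.1  0.3 -0.2] | turn w [179.9  -0.3  -0.5] | t [ 0.0047  0.0221 -0.0429] yaw now 91.4 q7 1.36 pos [0.7034 0.1179 0.1649] clk 4.2 w 0.0234 F [-0.6  1.2 -0.7]
```

View pics/w4.png

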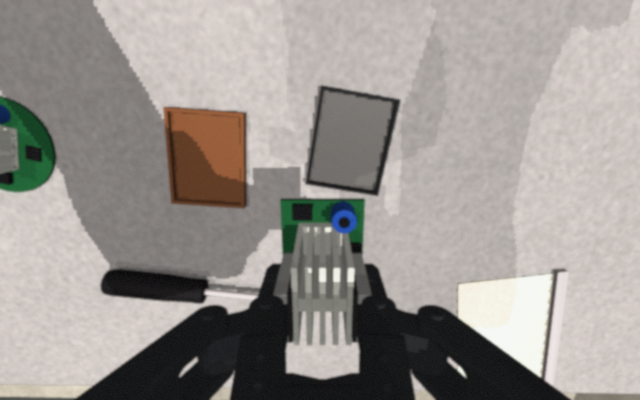

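The grey tray is at (352,140) and turned slightly. The board hangs level in the gripper.

```bash
python3 - <<'E'
from h import *
cal=bot.get_calibration("wrist")
c=np.array([(321,86),(400,99),(378,194),(306,184)]);P=ray(cal,c,.009);print(rect(P),P)
x,y=rect(P)[0]/1000; a=rect(P)[2]
go(x,y,.16,90+a)
E
```

```text
(array([662.4, 143.6]), array([83.8, 65.5]), -7.8) [[0.61699255 0.11677187]
 [0.62537442 0.1817385 ]
 [0.70720925 0.17028735]
 [0.69944719 0.10542849]]
turn w [ 9.2  0.3 -0.3] | turn w [-170.8    0.4    0.5] | t [ 0.0051  0.0258 -0.0401] yaw now 91.4 q7 1.36 pos [0.7031 0.1188 0.1653] clk 4.25 w 0.0234 F [-0.3  0.4 -0.9]
```

```bash
python3 -m creep '[{"wx":4,"wy":0.3,"wz":-0.3,"tx":0,"ty":0.026,"tz":-0.038,"claw":1},{"wx":9.2,"wy":0.3,"wz":-0.3,"tx":0.03,"ty":0.026,"tz":-0.038,"claw":1},{"wx":9.2,"wy":0.3,"wz":-0.3,"tx":0.06,"ty":0.026,"tz":-0.038,"claw":1},{"wx":9.2,"wy":0.3,"wz":-0.3,"tx":0.09,"ty":0.026,"tz":-0.038,"claw":1},{"wx":9.2,"wy":0.3,"wz":-0.3,"tx":0.105,"ty":0.026,"tz":-0.038,"claw":1},{"wx":9.2,"wy":0.3,"wz":-0.3,"tx":0.105,"ty":0.026,"tz":-0.038,"claw":1}]'; python3 - <<'E'
from h import *
go(.664,.1436,.0347,82.2)
cv2.imwrite("pics/w5.png",bot.grab_frame("wrist"))
E
```

```text
clock: 4.85
position: [0.6634, 0.1447, 0.0583]
tool_rot: [-2.584, 1.567, -2.719]
force: [-0.2, -0.3, -0.5]
grip_width: 0.0236
turn w [ 0.1 -0.2  0.1] | turn w [-179.9   -0.2   -0.3] | t [ 0.0236 -0.0009  0.0008] yaw now 82.3 q7 1.17 pos [0.6634 0.1447 0.0583] clk 4.85 w 0.0236 F [-0.2 -0.3 -0.5]
```

View pics/w5.png

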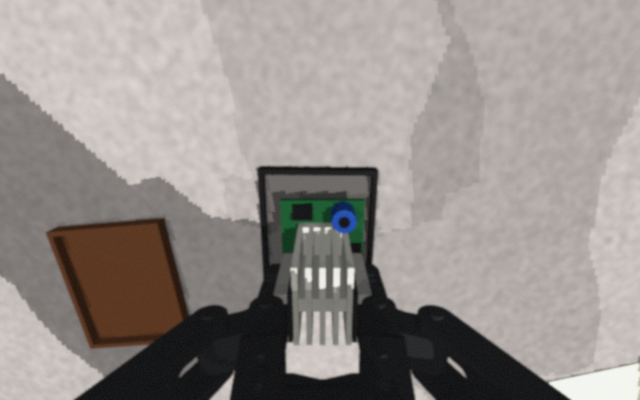

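```bash
python3 -m creep '[{"wx":0,"wy":0,"wz":0,"tx":0.012,"ty":-0.001,"tz":0.001,"claw":1},{"wx":0,"wy":0,"wz":0,"tx":0.019,"ty":-0.001,"tz":0.001,"claw":1},{"wx":0,"wy":0,"wz":0,"tx":0.023,"ty":-0.001,"tz":0.001,"claw":1},{"wx":0,"wy":0,"wz":0,"tx":0.0245,"ty":-0.001,"tz":0.001,"claw":1},{"wx":0,"wy":0,"wz":0,"tx":0.0245,"ty":-0.001,"tz":0.001,"claw":1}]'
```

```text
clock: 5.4
position: [0.6654, 0.1435, 0.0355]
tool_rot: [-2.241, 1.57, -2.376]
force: [-0.0, 0.6, -0.2]
grip_width: 0.0234
```

```bash
python3 -m creep '[{"wx":0,"wy":0,"wz":0,"tx":0.0015,"ty":0,"tz":0,"claw":1},{"wx":0,"wy":0,"wz":0,"tx":0.003,"ty":0,"tz":0,"claw":1},{"wx":0,"wy":0,"wz":0,"tx":0.003,"ty":0,"tz":0,"claw":1}]'
```

```text
clock: 5.7
position: [0.6656, 0.1436, 0.0348]
tool_rot: [-1.957, 1.57, -2.093]
force: [-13.8, -2.3, 30.7]
grip_width: 0.0232
```

```bash
python3 -m creep '[{"wx":0,"wy":0,"wz":0,"tx":-0.001,"ty":0,"tz":0,"claw":1},{"wx":0,"wy":0,"wz":0,"tx":-0.001,"ty":0,"tz":0,"claw":0.6},{"wx":0,"wy":0,"wz":0,"tx":-0.001,"ty":0,"tz":0,"claw":0.2},{"wx":0,"wy":0,"wz":0,"tx":-0.001,"ty":0,"tz":0,"claw":0},{"wx":0,"wy":0,"wz":0,"tx":-0.001,"ty":0,"tz":0,"claw":0},{"wx":0,"wy":0,"wz":0,"tx":-0.03,"ty":0,"tz":0,"claw":0},{"wx":0,"wy":0,"wz":0,"tx":-0.07,"ty":0,"tz":0,"claw":0},{"wx":0,"wy":0,"wz":0,"tx":-0.11,"ty":0,"tz":0,"claw":0}]'; python3 - <<'E'
from h import *
cv2.imwrite("pics/w6.png",bot.grab_frame("wrist"))
go(.671,-.161,.2)
E
```

```text
clock: 6.5
position: [0.6652, 0.1435, 0.1456]
tool_rot: [-2.432, 1.569, -2.567]
force: [0.5, 0.2, 0.1]
grip_width: 0.0853
turn w [-0.   0.4 -0.1] | turn w [180.   -0.2  -0.6] | t [-0.0475 -0.3017  0.0443] yaw now 82.2 q7 1.17 pos [0.6681 0.144  0.1529] clk 6.55 w 0.085 F [ 4.7 -0.1  6.8]
```

View pics/w6.png

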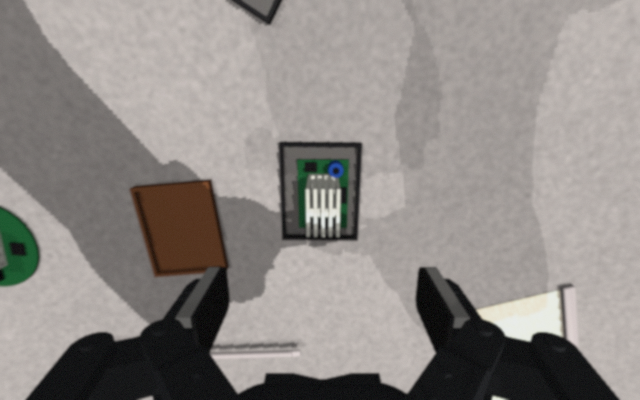

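The small board sits flat and centred in its tray at (322,195). Next is the round board.

```bash
python3 -m creep '[{"wx":0,"wy":0,"wz":0,"tx":-0.02,"ty":-0.04,"tz":0.007,"claw":0},{"wx":0,"wy":0,"wz":0,"tx":-0.04,"ty":-0.08,"tz":0.014,"claw":0},{"wx":0,"wy":0,"wz":0,"tx":-0.047,"ty":-0.12,"tz":0.02,"claw":0},{"wx":0,"wy":0,"wz":0,"tx":-0.047,"ty":-0.165,"tz":0.026,"claw":0},{"wx":0,"wy":0,"wz":0,"tx":-0.047,"ty":-0.21,"tz":0.032,"claw":0},{"wx":0,"wy":0,"wz":0,"tx":-0.047,"ty":-0.255,"tz":0.038,"claw":0},{"wx":0,"wy":0,"wz":0,"tx":-0.047,"ty":-0.3,"tz":0.044,"claw":0},{"wx":0,"wy":0,"wz":0,"tx":-0.047,"ty":-0.3,"tz":0.044,"claw":0}]';  python3 -m creep '[{"wx":0,"wy":0,"wz":0,"tx":0,"ty":0,"tz":0,"claw":0}]'; python3 - <<'E'
from h import *
cal=bot.get_calibration("wrist");im=bot.grab_frame("wrist")
cv2.imwrite("pics/w7.png",im)
uv=proj(cal,[.671,-.161,.003])[0];print(uv);board(im,cal,0,uv,70)
a,b=int(uv[1])-60,int(uv[0])-60
print("crop origin",b,a);cv2.imwrite("pics/w7c.png",cv2.resize(im[a:a+120,b:b+120],None,fx=5,fy=5,interpolation=cv2.INTER_CUBIC))
go(.671,-.161,.034)
E
```

```text
clock: 7.35
position: [0.6696, -0.1674, 0.1993]
tool_rot: [-0.225, 1.564, -0.369]
force: [-0.2, 0.0, 0.3]
grip_width: 0.0853
clock: 7.45
position: [0.6695, -0.1677, 0.1988]
tool_rot: [-0.16, 1.565, -0.304]
force: [0.4, 1.0, 1.1]
grip_width: 0.0852
[328.62394066 177.65955447]
board [ 672.3 -159.8] [81.3 80.7] -5.6
white [286 134  89  72] [ 651.9 -156.6] [77.7 59.7] 76.1
white [317 172   6  36] [ 669. -170.] [32.2  2.4] -13.5
white [335 174  13  38] [ 674.7 -149.6] [34.1  7.9] -20.3
crop origin 268 117
turn w [0.  0.3 0.1] | turn w [-180.    -0.2    0.5] | t [ 0.1648  0.0081 -0.0003] yaw now 81.7 q7 1.63 pos [ 0.6692 -0.1686  0.1988] clk 7.5 w 0.0855 F [ 0.3 -1.9 -0.8]
```

View pics/w7c.png

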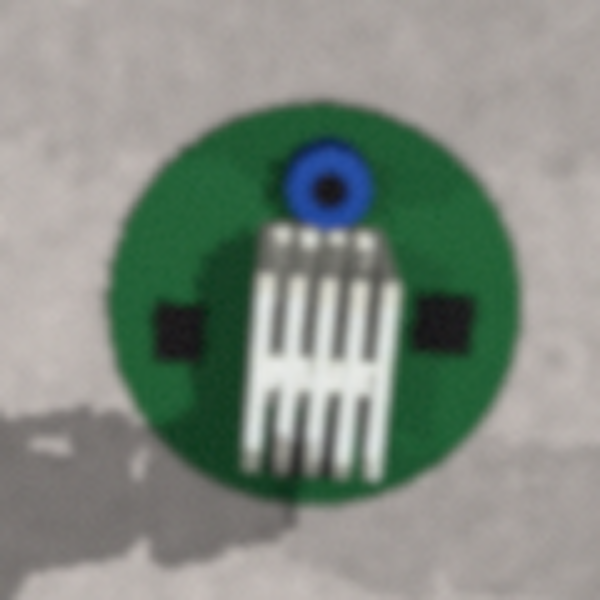

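The sink top is clear in this crop, with corners at (254,275), (402,281), (384,482) and (240,473).

```bash
python3 - <<'E'
from h import *
cal=bot.get_calibration("wrist")
P=ray(cal,np.array([(254,275),(402,281),(384,482),(240,473)])/5+[268,117],.048);r=rect(P);print(r)
go(*(r[0]/1000),.034,90+r[2])
E
```

```text
(array([ 673.1, -160.3]), array([37.2, 26. ]), -11.8)
turn w [3.5 0.4 0.1] | turn w [-176.5   -0.2    0.5] | t [0.1648 0.0091 0.0017] yaw now 81.7 q7 1.63 pos [ 0.6692 -0.1686  0.1988] clk 7.5 w 0.0855 F [ 0.3 -1.9 -0.8]
```

```bash
python3 -m creep '[{"wx":3.5,"wy":0.4,"wz":0,"tx":0.04,"ty":0.009,"tz":0.002,"claw":0},{"wx":3.5,"wy":0.4,"wz":0,"tx":0.08,"ty":0.009,"tz":0.002,"claw":0},{"wx":3.5,"wy":0.4,"wz":0,"tx":0.11,"ty":0.009,"tz":0.002,"claw":0},{"wx":3.5,"wy":0.4,"wz":0,"tx":0.11,"ty":0.009,"tz":0.002,"claw":0}]'; python3 - <<'E'
from h import *
go(.6727,-.160,.034,78.2)
E
```

```text
clock: 7.9
position: [0.6711, -0.1583, 0.0847]
tool_rot: [-2.898, 1.563, -3.103]
force: [-0.8, 0.1, 0.3]
grip_width: 0.0856
turn w [ 0.1 -0.4  0.1] | turn w [-179.9   -0.2   -0.6] | t [ 0.0507 -0.0013  0.0023] yaw now 78.3 q7 1.56 pos [ 0.6711 -0.1583  0.0847] clk 7.9 w 0.0856 F [-0.8  0.1  0.3]
```

```bash
python3 -m creep '[{"wx":0,"wy":-0.4,"wz":0,"tx":0.03,"ty":-0.0013,"tz":0.002,"claw":0},{"wx":0,"wy":-0.4,"wz":0,"tx":0.05,"ty":-0.0013,"tz":0.002,"claw":0},{"wx":0,"wy":-0.4,"wz":0,"tx":0.05,"ty":-0.0013,"tz":0.002,"claw":0.3},{"wx":0,"wy":-0.4,"wz":0,"tx":0.05,"ty":-0.0013,"tz":0.002,"claw":1},{"wx":0,"wy":-0.4,"wz":0,"tx":0.05,"ty":-0.0013,"tz":0.002,"claw":1},{"wx":0,"wy":-0.4,"wz":0,"tx":0.05,"ty":-0.0013,"tz":0.002,"claw":1},{"wx":0,"wy":-0.4,"wz":0,"tx":0.05,"ty":-0.0013,"tz":0.002,"claw":1},{"wx":0,"wy":-0.4,"wz":0,"tx":0.05,"ty":-0.0013,"tz":0.002,"claw":1}]' 40; python3 -m creep '[{"wx":0,"wy":0,"wz":0,"tx":-0.03,"ty":0,"tz":0,"claw":1},{"wx":0,"wy":0,"wz":0,"tx":-0.07,"ty":0,"tz":0,"claw":1},{"wx":0,"wy":0,"wz":0,"tx":-0.11,"ty":0,"tz":0,"claw":1},{"wx":0,"wy":0,"wz":0,"tx":-0.13,"ty":0,"tz":0,"claw":1}]' ;python3 - <<'E'
from h import *
go(.53,-.12,.17)
cv2.imwrite("pics/w8.png",bot.grab_frame("wrist"))
E
```

```text
clock: 8.7
position: [0.6733, -0.1601, 0.0364]
tool_rot: [-0.697, 1.568, -0.902]
force: [-1.0, 1.8, 10.2]
grip_width: 0.0233
clock: 9.1
position: [0.6742, -0.1602, 0.1708]
tool_rot: [-0.22, 1.564, -0.425]
force: [0.4, -1.4, -1.5]
grip_width: 0.0234
turn w [0.  0.4 0.1] | turn w [-1.8e+02 -1.0e-01  6.0e-01] | t [-0.0002  0.01   -0.1493] yaw now 78.3 q7 1.56 pos [ 0.6742 -0.1602  0.1708] clk 9.1 w 0.0234 F [ 0.4 -1.4 -1.5]
```

View pics/w8.png

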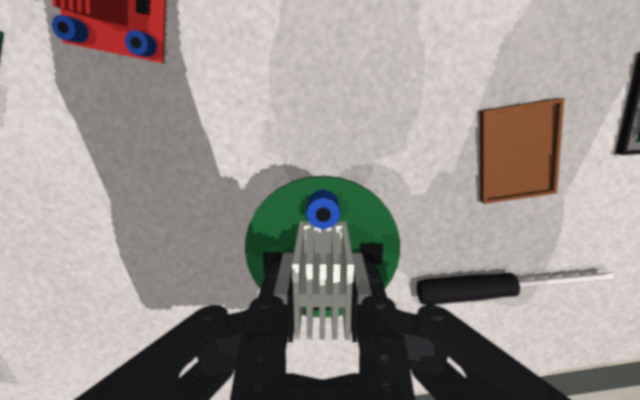

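The round board is held level and clear of the bench. Now to the round tray.

```bash
python3 -m creep '[{"wx":0,"wy":0.3,"wz":0,"tx":0,"ty":0.003,"tz":-0.04,"claw":1},{"wx":0,"wy":0.3,"wz":0,"tx":0,"ty":0.006,"tz":-0.08,"claw":1},{"wx":0,"wy":0.3,"wz":0,"tx":0,"ty":0.01,"tz":-0.12,"claw":1},{"wx":0,"wy":0.3,"wz":0,"tx":0,"ty":0.01,"tz":-0.145,"claw":1},{"wx":0,"wy":0.3,"wz":0,"tx":0,"ty":0.01,"tz":-0.145,"claw":1}]' ;python3 - <<'E'
from h import *
cal=bot.get_calibration("wrist");im=bot.grab_frame("wrist")
cv2.imwrite("pics/w9.png",im)
hsv=cv2.cvtColor(im,cv2.COLOR_BGR2HSV)
m=((hsv[...,2]<70)).astype(np.uint8);m[230:]=0
cs,_=cv2.findContours(m,cv2.RETR_EXTERNAL,cv2.CHAIN_APPROX_NONE)
for c in cs:
    if len(c)>80: P=ray(cal,c[:,0],.009);print(cv2.boundingRect(c),rect(P),cv2.minEnclosingCircle((P*1000).astype(np.float32)))
go(.437,-.123,.06)
E
```

```text
clock: 9.65
position: [0.5323, -0.1206, 0.1723]
tool_rot: [-0.429, 1.568, -0.634]
force: [0.7, -1.3, -1.0]
grip_width: 0.0236
(576, 217, 64, 13) (array([621.2, 138. ]), array([58.3, 10.2]), 85.3) ((623.27197265625, 137.8259735107422), 29.161266326904297)
(65, 27, 74, 54) (array([ 385.8, -274.2]), array([76.1,  8.6]), -71.9) ((388.2041015625, -273.3470153808594), 38.039424896240234)
(234, 4, 128, 138) (array([ 436.3, -121.3]), array([105.1, 104.6]), -56.9) ((436.4400329589844, -121.24461364746094), 52.79560470581055)
(497, 0, 143, 131) (array([476.3,  99. ]), array([106.4,  61.8]), 51.3) ((476.0095520019531, 98.83384704589844), 59.862457275390625)
(72, 0, 35, 45) (array([ 361.3, -276.4]), array([35.4, 24. ]), -72.9) ((362.3974609375, -276.0199890136719), 18.865215301513672)
turn w [0.  0.2 0.1] | turn w [-1.8e+02 -1.0e-01  4.0e-01] | t [ 0.1121 -0.0218 -0.0953] yaw now 78.3 q7 1.53 pos [ 0.5343 -0.1209  0.1725] clk 9.7 w 0.0231 F [ 0.7 -0.1 -1.8]
```

View pics/w9.png

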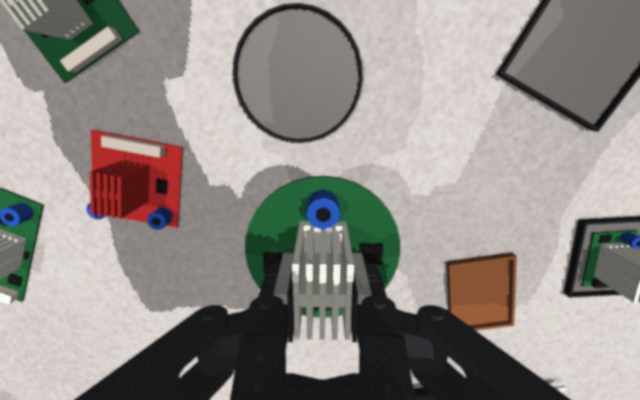

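```bash
python3 -m creep '[{"wx":0,"wy":0.2,"wz":0,"tx":0,"ty":-0.01,"tz":-0.04,"claw":1},{"wx":0,"wy":0.2,"wz":0,"tx":0.02,"ty":-0.02,"tz":-0.08,"claw":1},{"wx":0,"wy":0.2,"wz":0,"tx":0.06,"ty":-0.02,"tz":-0.095,"claw":1},{"wx":0,"wy":0.2,"wz":0,"tx":0.1,"ty":-0.02,"tz":-0.095,"claw":1},{"wx":0,"wy":0.2,"wz":0,"tx":0.1,"ty":-0.02,"tz":-0.095,"claw":1},{"wx":0,"wy":0.2,"wz":0,"tx":0.1,"ty":-0.02,"tz":-0.095,"claw":1}]' ;python3 - <<'E'
from h import *
im=bot.grab_frame("wrist")
cv2.imwrite("pics/w10.png",im)
go(.4367,-.1213,.0394)
E
```

```text
clock: 10.3
position: [0.4383, -0.1215, 0.0726]
tool_rot: [-1.479, 1.57, -1.684]
force: [0.4, 0.4, -1.4]
grip_width: 0.0236
turn w [0.  0.1 0.1] | turn w [-1.8e+02 -1.0e-01  2.0e-01] | t [ 0.034  -0.0001 -0.0022] yaw now 78.2 q7 1.57 pos [ 0.4388 -0.1216  0.0734] clk 10.35 w 0.0235 F [-0.4  1.  -0.6]
```

View pics/w10.png

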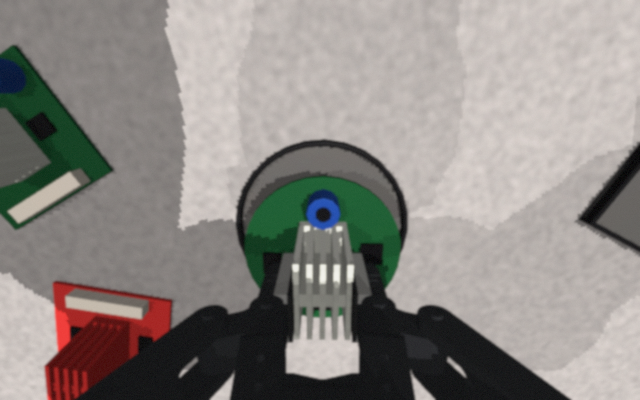

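```bash
python3 -m creep '[{"wx":0,"wy":0,"wz":0,"tx":0.015,"ty":0,"tz":-0.002,"claw":1},{"wx":0,"wy":0,"wz":0,"tx":0.026,"ty":0,"tz":-0.002,"claw":1},{"wx":0,"wy":0,"wz":0,"tx":0.032,"ty":0,"tz":-0.002,"claw":1},{"wx":0,"wy":0,"wz":0,"tx":0.0345,"ty":0,"tz":-0.002,"claw":1},{"wx":0,"wy":0,"wz":0,"tx":0.0355,"ty":0,"tz":-0.002,"claw":1}]'
```

```text
clock: 10.85
position: [0.4374, -0.1214, 0.0389]
tool_rot: [-0.309, 1.568, -0.515]
force: [-10.1, 4.0, 53.2]
grip_width: 0.0232
```

```bash
python3 -m creep '[{"wx":0,"wy":0,"wz":0,"tx":-0.0005,"ty":0,"tz":0,"claw":1},{"wx":0,"wy":0,"wz":0,"tx":-0.001,"ty":0,"tz":0,"claw":0.6},{"wx":0,"wy":0,"wz":0,"tx":-0.001,"ty":0,"tz":0,"claw":0.2},{"wx":0,"wy":0,"wz":0,"tx":-0.001,"ty":0,"tz":0,"claw":0},{"wx":0,"wy":0,"wz":0,"tx":-0.001,"ty":0,"tz":0,"claw":0},{"wx":0,"wy":0,"wz":0,"tx":-0.03,"ty":0,"tz":0,"claw":0},{"wx":0,"wy":0,"wz":0,"tx":-0.08,"ty":0,"tz":0,"claw":0},{"wx":0,"wy":0,"wz":0,"tx":-0.13,"ty":0,"tz":0,"claw":0}]'; python3 - <<'E'
from h import *
cv2.imwrite("pics/w11.png",bot.grab_frame("wrist"))
go(.36,-.292,.2)
E
```

```text
clock: 11.65
position: [0.4363, -0.1211, 0.1702]
tool_rot: [-0.778, 1.569, -0.983]
force: [1.3, 0.4, 0.3]
grip_width: 0.0852
turn w [0.  0.6 0. ] | turn w [-180.    -0.     0.9] | t [-0.0232 -0.1827 -0.0421] yaw now 78.2 q7 1.55 pos [ 0.439  -0.1219  0.1772] clk 11.7 w 0.0856 F [ 6.7 -3.  11.7]
```

View pics/w11.png

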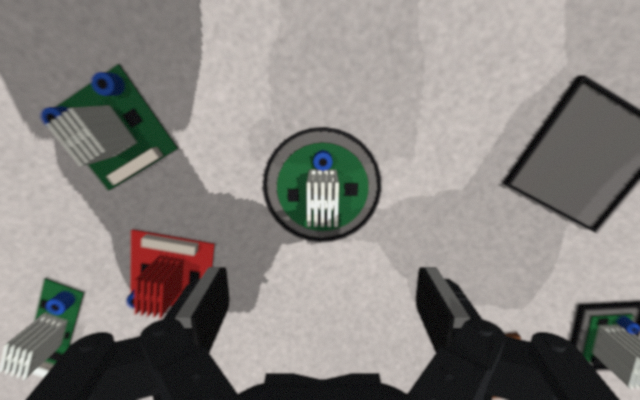

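The round board is centred and flat in its tray at (322,185). Next is the square board.

```bash
python3 -m creep '[{"wx":0,"wy":0,"wz":0,"tx":-0.02,"ty":-0.04,"tz":-0.01,"claw":0},{"wx":0,"wy":0,"wz":0,"tx":-0.023,"ty":-0.08,"tz":-0.02,"claw":0},{"wx":0,"wy":0,"wz":0,"tx":-0.023,"ty":-0.12,"tz":-0.03,"claw":0},{"wx":0,"wy":0,"wz":0,"tx":-0.023,"ty":-0.16,"tz":-0.04,"claw":0},{"wx":0,"wy":0,"wz":0,"tx":-0.023,"ty":-0.18,"tz":-0.042,"claw":0},{"wx":0,"wy":0,"wz":0,"tx":-0.023,"ty":-0.18,"tz":-0.042,"claw":0}]'; python3 - <<'E'
from h import *
cal=bot.get_calibration("wrist");im=bot.grab_frame("wrist")
cv2.imwrite("pics/w12.png",im)
uv=proj(cal,[.355,-.292,.01])[0];board(im,cal,0,uv,70)
a,b=int(uv[1])-60,int(uv[0])-60
print("crop origin",b,a);cv2.imwrite("pics/w12c.png",cv2.resize(im[a:a+120,b:b+120],None,fx=5,fy=5,interpolation=cv2.INTER_CUBIC))
go(.351,-.292,.035)
E
```

```text
clock: 12.3
position: [0.3593, -0.2918, 0.1998]
tool_rot: [-0.122, 1.561, -0.333]
force: [-0.2, 0.2, -0.4]
grip_width: 0.0854
board [ 349.7 -289.5] [78.3 77.9] 17.4
white [315 109  63  82] [ 333.4 -266.7] [76.1 33.7] 16.4
white [274 165  24  38] [ 348.5 -322.9] [38.6  3.7] 17.3
white [307 180  15  33] [ 364.  -297.6] [31.9  6.5] 6.9
crop origin 260 113
turn w [0.  0.6 0. ] | turn w [-180.    -0.     0.9] | t [ 0.1646 -0.0036 -0.0101] yaw now 78.0 q7 1.99 pos [ 0.3601 -0.2902  0.1997] clk 12.35 w 0.0853 F [0.1 1.4 0.9]
```

View pics/w12c.png

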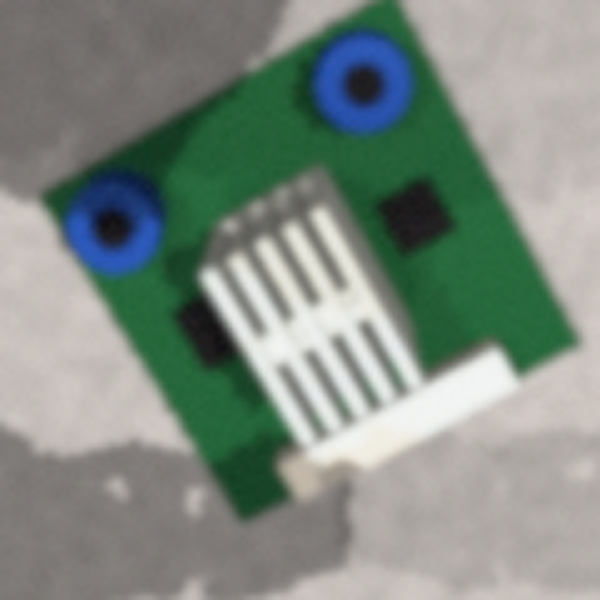

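```bash
python3 - <<'E'
from h import *
cal=bot.get_calibration("wrist")
P=ray(cal,np.array([(200,272),(322,207),(422,385),(305,448)])/5+[260,113],.048);r=rect(P);print(r)
go(.351,-.292,.035,90+r[2])
E
python3 -m creep '[{"wx":8.5,"wy":0,"wz":0,"tx":0,"ty":0,"tz":0,"claw":0},{"wx":17,"wy":0,"wz":0,"tx":0,"ty":0,"tz":0,"claw":0},{"wx":25.5,"wy":0,"wz":0,"tx":0,"ty":0,"tz":0,"claw":0},{"wx":34,"wy":0,"wz":0,"tx":0,"ty":0,"tz":0,"claw":0},{"wx":42.5,"wy":0,"wz":0,"tx":0,"ty":0,"tz":0,"claw":0},{"wx":51,"wy":0,"wz":0,"tx":0,"ty":0,"tz":0,"claw":0},{"wx":59.5,"wy":0,"wz":0,"tx":0,"ty":0,"tz":0,"claw":0},{"wx":68,"wy":0,"wz":0,"tx":0,"ty":0,"tz":0,"claw":0}]'
python3 -m creep '[{"wx":8.5,"wy":0,"wz":0,"tx":0,"ty":0,"tz":0,"claw":0},{"wx":17,"wy":0,"wz":0,"tx":0,"ty":0,"tz":0,"claw":0},{"wx":25.5,"wy":0,"wz":0,"tx":0,"ty":0,"tz":0,"claw":0},{"wx":34,"wy":0,"wz":0,"tx":0,"ty":0,"tz":0,"claw":0},{"wx":42.5,"wy":0,"wz":0,"tx":0,"ty":0,"tz":0,"claw":0},{"wx":51,"wy":0,"wz":0,"tx":0,"ty":0,"tz":0,"claw":0},{"wx":59.5,"wy":0,"wz":0,"tx":0,"ty":0,"tz":0,"claw":0},{"wx":68,"wy":0,"wz":0,"tx":0,"ty":0,"tz":0,"claw":0}]'
python3 - <<'E'
from h import *
go(.351,-.290,.035,107.2)
E
```

```text
(array([ 351.2, -287.5]), array([36.8, 23.8]), 17.4)
turn w [-29.4   0.5   0.2] | turn w [150.6   0.2  -0.7] | t [ 0.1646 -0.0036 -0.0101] yaw now 78.0 q7 1.99 pos [ 0.3601 -0.2902  0.1997] clk 12.35 w 0.0853 F [0.1 1.4 0.9]
clock: 13.15
position: [0.3607, -0.289, 0.1996]
tool_rot: [1.192, 1.561, -0.208]
force: [0.3, -0.4, 0.5]
grip_width: 0.0855
clock: 13.95
position: [0.3613, -0.2878, 0.1994]
tool_rot: [2.447, 1.561, -0.144]
force: [-0.6, -0.3, -1.0]
grip_width: 0.0855
turn w [14.3 -0.5 -0.3] | turn w [-165.7    0.4   -0.7] | t [ 0.1643 -0.0045  0.0111] yaw now -58.5 q7 -0.02 pos [ 0.3613 -0.2878  0.1994] clk 13.95 w 0.0855 F [-0.6 -0.3 -1. ]
```

```bash
python3 -m creep '[{"wx":8,"wy":-0.3,"wz":-0.2,"tx":0.03,"ty":-0.004,"tz":0.011,"claw":0},{"wx":14.3,"wy":-0.3,"wz":-0.2,"tx":0.07,"ty":-0.004,"tz":0.011,"claw":0},{"wx":14.3,"wy":-0.3,"wz":-0.2,"tx":0.1,"ty":-0.004,"tz":0.011,"claw":0},{"wx":14.3,"wy":-0.3,"wz":-0.2,"tx":0.1,"ty":-0.004,"tz":0.011,"claw":0},{"wx":14.3,"wy":-0.3,"wz":-0.2,"tx":0.1,"ty":-0.004,"tz":0.011,"claw":0}]'; python3 - <<'E'
from h import *
cal=bot.get_calibration("wrist")
go(.3505,-.2885,.035,107.2)
cv2.imwrite("pics/w13.png",bot.grab_frame("wrist"))
E
```

```text
clock: 14.45
position: [0.3509, -0.2899, 0.0999]
tool_rot: [2.888, 1.568, 0.048]
force: [-0.4, 0.1, -0.5]
grip_width: 0.0852
turn w [ 0.  -0.1 -0. ] | turn w [-1.8e+02  1.0e-01 -2.0e-01] | t [ 0.0649 -0.0015  0.0001] yaw now -72.8 q7 -0.03 pos [ 0.3509 -0.2899  0.0999] clk 14.45 w 0.0852 F [-0.4  0.1 -0.5]
```

View pics/w13.png

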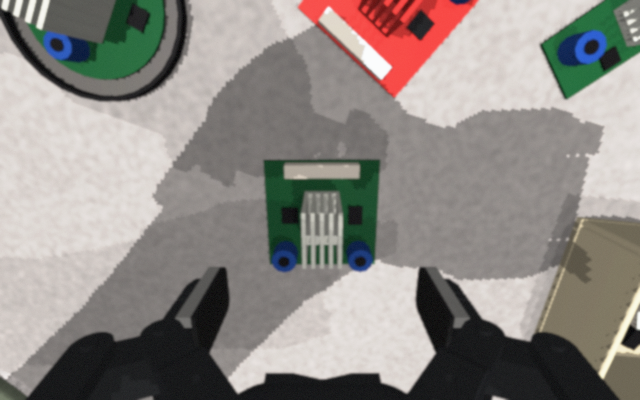

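The sink at (322,232) is aligned and centred. I'm descending and gripping.

```bash
python3 -m creep '[{"wx":0,"wy":0,"wz":0,"tx":0.03,"ty":-0.001,"tz":0,"claw":0},{"wx":0,"wy":0,"wz":0,"tx":0.06,"ty":-0.001,"tz":0,"claw":0},{"wx":0,"wy":0,"wz":0,"tx":0.064,"ty":-0.001,"tz":0,"claw":0.3},{"wx":0,"wy":0,"wz":0,"tx":0.064,"ty":-0.001,"tz":0,"claw":1},{"wx":0,"wy":0,"wz":0,"tx":0.064,"ty":-0.001,"tz":0,"claw":1},{"wx":0,"wy":0,"wz":0,"tx":0.064,"ty":-0.001,"tz":0,"claw":1},{"wx":0,"wy":0,"wz":0,"tx":0.064,"ty":-0.001,"tz":0,"claw":1},{"wx":0,"wy":0,"wz":0,"tx":0.064,"ty":-0.001,"tz":0,"claw":1}]' 40; python3 -m creep '[{"wx":0,"wy":0,"wz":0,"tx":-0.03,"ty":0,"tz":0,"claw":1},{"wx":0,"wy":0,"wz":0,"tx":-0.07,"ty":0,"tz":0,"claw":1},{"wx":0,"wy":0,"wz":0,"tx":-0.11,"ty":0,"tz":0,"claw":1},{"wx":0,"wy":0,"wz":0,"tx":-0.13,"ty":0,"tz":0,"claw":1},{"wx":0,"wy":0,"wz":0,"tx":-0.13,"ty":0,"tz":0,"claw":1}]' ;python3 - <<'E'
from h import *
cv2.imwrite("pics/w14.png",bot.grab_frame("wrist"))
go(.46,.03,.17,142)
go(.46,.03,.17,52)
E
```

```text
clock: 15.3
position: [0.3519, -0.2896, 0.0377]
tool_rot: [2.629, 1.565, -0.211]
force: [-1.6, 2.3, 19.0]
grip_width: 0.0234
clock: 15.8
position: [0.3522, -0.2897, 0.1703]
tool_rot: [2.586, 1.561, -0.254]
force: [-0.1, -0.4, -1.9]
grip_width: 0.0233
turn w [-34.7  -0.3  -0.4] | turn w [145.3  -0.5   0.5] | t [-0.0008 -0.2726 -0.1983] yaw now -72.7 q7 -0.14 pos [ 0.3518 -0.2892  0.1688] clk 15.85 w 0.0233 F [ 0.  -0.5 -2.5]
turn w [55.3 -0.5 -0. ] | turn w [-124.7    0.    -0.6] | t [-0.0008 -0.2726 -0.1983] yaw now -72.7 q7 -0.14 pos [ 0.3518 -0.2892  0.1688] clk 15.85 w 0.0233 F [ 0.  -0.5 -2.5]
```

View pics/w14.png

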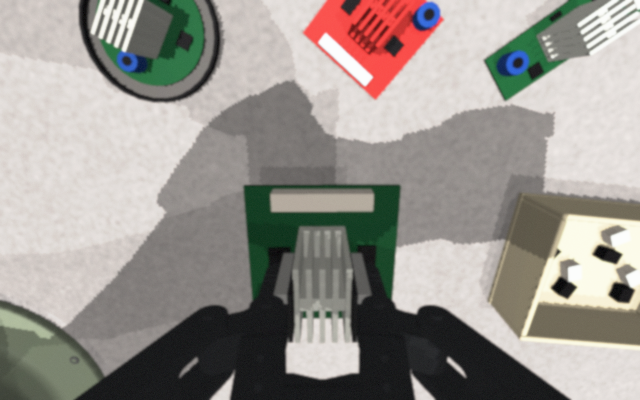

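```bash
python3 - <<'E'
from h import *
go(.43,-.12,.17,125)
E
```

```text
turn w [-17.7  -0.4  -0.3] | turn w [162.3  -0.4   0.6] | t [-0.0008 -0.1383 -0.125 ] yaw now -72.7 q7 -0.14 pos [ 0.3518 -0.2892  0.1688] clk 15.85 w 0.0233 F [ 0.  -0.5 -2.5]
```

```bash
python3 -m creep '[{"wx":-4,"wy":-0.3,"wz":-0.2,"tx":0,"ty":-0.03,"tz":-0.027,"claw":1},{"wx":-8,"wy":-0.3,"wz":-0.2,"tx":0,"ty":-0.06,"tz":-0.054,"claw":1},{"wx":-12,"wy":-0.3,"wz":-0.2,"tx":0,"ty":-0.09,"tz":-0.081,"claw":1},{"wx":-16,"wy":-0.3,"wz":-0.2,"tx":0,"ty":-0.12,"tz":-0.108,"claw":1},{"wx":-17.7,"wy":-0.3,"wz":-0.2,"tx":0,"ty":-0.138,"tz":-0.125,"claw":1}]'; python3 - <<'E'
from h import *
go(.411,.05,.17,142)
E
```

```text
clock: 16.35
position: [0.4305, -0.1174, 0.1682]
tool_rot: [2.344, 1.57, -0.181]
force: [0.3, -0.5, -2.0]
grip_width: 0.0234
turn w [-16.7  -0.   -0. ] | turn w [ 1.633e+02 -1.000e-01  0.000e+00] | t [-0.0018 -0.1478 -0.0808] yaw now -54.7 q7 -0.3 pos [ 0.4305 -0.1174  0.1682] clk 16.35 w 0.0234 F [ 0.3 -0.5 -2. ]
```

```bash
python3 -m creep '[{"wx":-4,"wy":0,"wz":0,"tx":0,"ty":-0.037,"tz":-0.02,"claw":1},{"wx":-8,"wy":0,"wz":0,"tx":0,"ty":-0.074,"tz":-0.04,"claw":1},{"wx":-12,"wy":0,"wz":0,"tx":0,"ty":-0.111,"tz":-0.06,"claw":1},{"wx":-16.7,"wy":0,"wz":0,"tx":0,"ty":-0.148,"tz":-0.08,"claw":1},{"wx":-16.7,"wy":0,"wz":0,"tx":0,"ty":-0.148,"tz":-0.08,"claw":1},{"wx":-16.7,"wy":0,"wz":0,"tx":0,"ty":-0.148,"tz":-0.08,"claw":1}]'; python3 - <<'E'
from h import *
cal=bot.get_calibration("wrist");im=bot.grab_frame("wrist")
cv2.imwrite("pics/w15.png",im)
hsv=cv2.cvtColor(im,cv2.COLOR_BGR2HSV)
m=((hsv[...,2]<70)).astype(np.uint8);m[230:]=0
cs,_=cv2.findContours(m,cv2.RETR_EXTERNAL,cv2.CHAIN_APPROX_NONE)
for c in cs:
    if len(c)>80: P=ray(cal,c[:,0],.009);print(cv2.boundingRect(c),rect(P))
go(.46,.113,.06,142)
E
```

```text
clock: 16.95
position: [0.4097, 0.0503, 0.1676]
tool_rot: [0.288, 1.57, -1.944]
force: [0.6, 0.7, -1.7]
grip_width: 0.0235
(257, 24, 132, 133) (array([459.3, 114.5]), array([102.7, 102.7]), 51.6)
(554, 10, 35, 74) (array([635.7,  20.9]), array([63.8,  4.2]), 87.2)
turn w [-0.  0. -0.] | turn w [180.  -0.  -0.] | t [ 0.1077  0.0003 -0.0811] yaw now -38.0 q7 -0.46 pos [0.4099 0.0494 0.1677] clk 17.0 w 0.0235 F [-0.  -0.  -1.7]
```

View pics/w15.png

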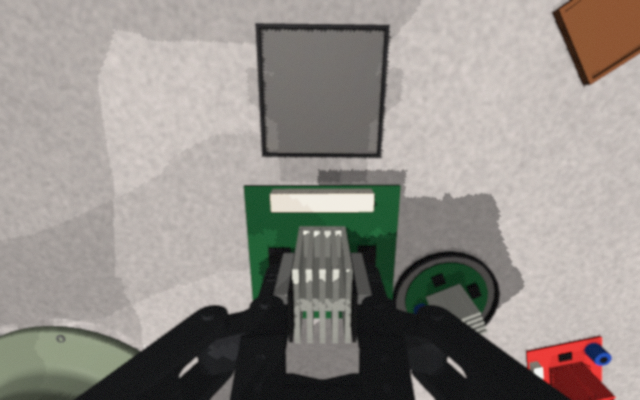

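```bash
python3 -m creep '[{"wx":0,"wy":0,"wz":0,"tx":0,"ty":0,"tz":-0.04,"claw":1},{"wx":0,"wy":0,"wz":0,"tx":0.02,"ty":0,"tz":-0.082,"claw":1},{"wx":0,"wy":0,"wz":0,"tx":0.06,"ty":0,"tz":-0.082,"claw":1},{"wx":0,"wy":0,"wz":0,"tx":0.095,"ty":0,"tz":-0.082,"claw":1},{"wx":0,"wy":0,"wz":0,"tx":0.1,"ty":0,"tz":-0.082,"claw":1},{"wx":0,"wy":0,"wz":0,"tx":0.1,"ty":0,"tz":-0.082,"claw":1}]'; python3 - <<'E'
from h import *
cal=bot.get_calibration("wrist");im=bot.grab_frame("wrist")
cv2.imwrite("pics/w16.png",im)
go(.4593,.1145,.0407,141.8)
E
```

```text
clock: 17.6
position: [0.4603, 0.1123, 0.0675]
tool_rot: [-0.03, 1.569, -2.267]
force: [-0.1, -0.1, -0.8]
grip_width: 0.0233
turn w [ 0.1  0.  -0. ] | turn w [-1.799e+02  1.000e-01  1.000e-01] | t [ 0.0277 -0.0023 -0.0005] yaw now -38.1 q7 -0.41 pos [0.4608 0.1127 0.0684] clk 17.65 w 0.0235 F [ 0.5  0.7 -1.9]
```

View pics/w16.png

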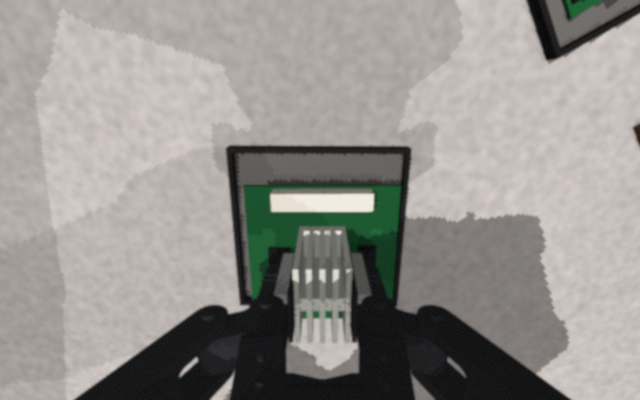

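```bash
python3 -m creep '[{"wx":0,"wy":0,"wz":0,"tx":0.012,"ty":-0.0025,"tz":-0.001,"claw":1},{"wx":0,"wy":0,"wz":0,"tx":0.021,"ty":-0.0025,"tz":-0.001,"claw":1},{"wx":0,"wy":0,"wz":0,"tx":0.0255,"ty":-0.0025,"tz":-0.001,"claw":1},{"wx":0,"wy":0,"wz":0,"tx":0.0275,"ty":-0.0025,"tz":-0.001,"claw":1},{"wx":0,"wy":0,"wz":0,"tx":0.028,"ty":-0.0025,"tz":-0.001,"claw":1}]'
```

```text
clock: 18.15
position: [0.4592, 0.115, 0.0407]
tool_rot: [0.135, 1.57, -2.101]
force: [-7.1, -0.4, 22.5]
grip_width: 0.0236
```

Contact at 22 N. Now releasing.

```bash
python3 -m creep '[{"wx":0,"wy":0,"wz":0,"tx":-0.0005,"ty":0,"tz":0,"claw":1},{"wx":0,"wy":0,"wz":0,"tx":-0.0005,"ty":0,"tz":0,"claw":0.6},{"wx":0,"wy":0,"wz":0,"tx":-0.0005,"ty":0,"tz":0,"claw":0.2},{"wx":0,"wy":0,"wz":0,"tx":-0.0005,"ty":0,"tz":0,"claw":0},{"wx":0,"wy":0,"wz":0,"tx":-0.0005,"ty":0,"tz":0,"claw":0},{"wx":0,"wy":0,"wz":0,"tx":-0.03,"ty":0,"tz":0,"claw":0},{"wx":0,"wy":0,"wz":0,"tx":-0.08,"ty":0,"tz":0,"claw":0},{"wx":0,"wy":0,"wz":0,"tx":-0.13,"ty":0,"tz":0,"claw":0}]'; python3 - <<'E'
from h import *
cv2.imwrite("pics/w17.png",bot.grab_frame("wrist"))
go(.55,-.43,.2,52)
E
```

```text
clock: 18.95
position: [0.4587, 0.1145, 0.1719]
tool_rot: [-0.173, 1.568, -2.41]
force: [0.4, 1.6, 1.1]
grip_width: 0.0853
turn w [89.7 -0.3  0.1] | turn w [-90.3  -0.1  -0.3] | t [-0.0223  0.407   0.3725] yaw now -38.3 q7 -0.56 pos [0.4613 0.1146 0.1783] clk 19.0 w 0.0853 F [ 8.1 -1.1 10.1]
```

View pics/w17.png

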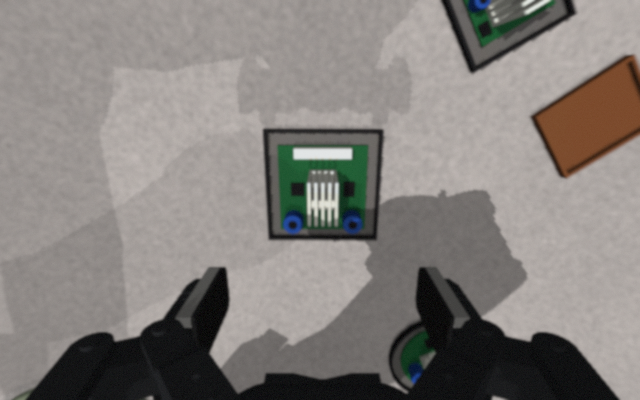

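The square board is centred in its tray at (323,185). Last is the strip board.

```bash
python3 -m creep '[{"wx":7,"wy":0,"wz":0,"tx":-0.01,"ty":0.033,"tz":0.03,"claw":0},{"wx":14,"wy":0,"wz":0,"tx":-0.022,"ty":0.066,"tz":0.06,"claw":0},{"wx":21,"wy":0,"wz":0,"tx":-0.022,"ty":0.1,"tz":0.09,"claw":0},{"wx":28,"wy":0,"wz":0,"tx":-0.022,"ty":0.133,"tz":0.12,"claw":0},{"wx":35,"wy":0,"wz":0,"tx":-0.022,"ty":0.166,"tz":0.15,"claw":0},{"wx":42,"wy":0,"wz":0,"tx":-0.022,"ty":0.2,"tz":0.18,"claw":0},{"wx":49,"wy":0,"wz":0,"tx":-0.022,"ty":0.233,"tz":0.21,"claw":0},{"wx":56,"wy":0,"wz":0,"tx":-0.022,"ty":0.266,"tz":0.24,"claw":0}]'; python3 - <<'E'
from h import *
go(.54,-.435,.2,53)
E
```

```text
clock: 19.8
position: [0.5215, -0.2403, 0.1998]
tool_rot: [-2.651, 1.566, 0.411]
force: [0.4, 0.7, 0.6]
grip_width: 0.0855
turn w [32.5 -0.2  0.2] | turn w [-147.5   -0.3   -0.3] | t [-0.0005  0.1926 -0.0339] yaw now -94.5 q7 -0.72 pos [ 0.5215 -0.2403  0.1998] clk 19.8 w 0.0855 F [0.4 0.7 0.6]
```

```bash
python3 -m creep '[{"wx":7,"wy":0,"wz":0,"tx":0,"ty":0.038,"tz":-0.007,"claw":0},{"wx":14,"wy":0,"wz":0,"tx":0,"ty":0.077,"tz":-0.014,"claw":0},{"wx":21,"wy":0,"wz":0,"tx":0,"ty":0.115,"tz":-0.02,"claw":0},{"wx":28,"wy":0,"wz":0,"tx":0,"ty":0.154,"tz":-0.027,"claw":0},{"wx":32.5,"wy":0,"wz":0,"tx":0,"ty":0.193,"tz":-0.034,"claw":0},{"wx":32.5,"wy":0,"wz":0,"tx":0,"ty":0.193,"tz":-0.034,"claw":0},{"wx":32.5,"wy":0,"wz":0,"tx":0,"ty":0.193,"tz":-0.034,"claw":0}]'; python3 - <<'E'
from h import *
cal=bot.get_calibration("wrist");im=bot.grab_frame("wrist")
cv2.imwrite("pics/w18.png",im)
uv=proj(cal,[.535,-.437,.01])[0];board(im,cal,0,uv,85)
a,b=int(uv[1])-60,int(uv[0])-60
print("crop origin",b,a);cv2.imwrite("pics/w18c.png",cv2.resize(im[a:a+120,b:b+120],None,fx=5,fy=5,interpolation=cv2.INTER_CUBIC))
go(.535,-.437,.037,53)
E
```

```text
clock: 20.5
position: [0.5395, -0.4361, 0.1989]
tool_rot: [-1.984, 1.566, 0.51]
force: [-0.1, 0.5, -0.8]
grip_width: 0.0855
board [ 533.2 -437.7] [118.   37.9] -37.1
white [314 126  31  10] [ 578.7 -471.6] [24.9  7.3] 53.0
crop origin 266 123
turn w [ 0.  -0.1  0.3] | turn w [-180.    -0.4   -0.2] | t [0.162  0.0053 0.0032] yaw now -127.0 q7 -1.03 pos [ 0.54   -0.4351  0.1991] clk 20.55 w 0.0852 F [0.2 0.2 0.5]
```

View pics/w18c.png

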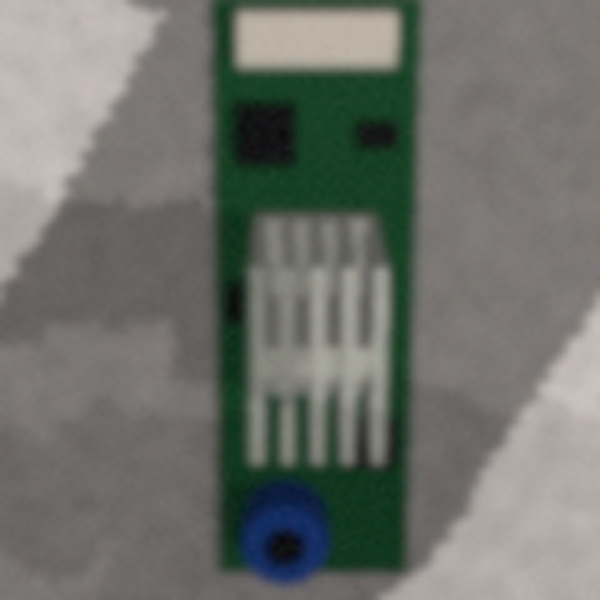

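View pics/w18.png

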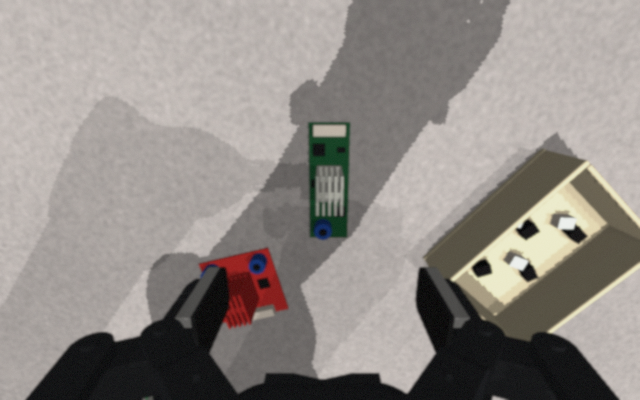

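```bash
python3 - <<'E'
from h import *
cal=bot.get_calibration("wrist");im=cv2.imread("pics/w18.png")
P=ray(cal,np.array([(247,265),(392,265),(390,467),(247,467)])/5+[266,123],.048);r=rect(P);print(r)
hsv=cv2.cvtColor(im,cv2.COLOR_BGR2HSV)
m=((hsv[...,1]>150)&((hsv[...,0]<8)|(hsv[...,0]>172))).astype(np.uint8)
ys,xs=np.nonzero(m);P=ray(cal,np.c_[xs,ys],.003)
a=np.radians(-127);Y=np.array([np.cos(a),np.sin(a)]);Z=np.array([Y[1],-Y[0]])
d=P-[.534,-.437]; q=np.c_[d@Y,d@Z]*1000
s=q[(abs(q[:,1])<20)&(q[:,0]>-70)]
print(q.max(0),q.min(0),len(s)); h=cv2.convexHull(q.astype(np.float32))[:,0]; print(np.round(cv2.approxPolyDP(h,5,True)[:,0]))
P=ray(cal,[(425,260)],.0);d=P-[.534,-.437];print("box",d@Y,d@Z)
go(.534,-.4375,.037,53)
E
```

```text
(array([ 532.8, -436.7]), array([37.5, 25.8]), -36.9)
[-48.2253395  176.32192123] [-141.95410361   75.08177555] 0
[[ -48.  151.]
 [-117.  176.]
 [-142.   94.]
 [ -66.   75.]]
box [0.10746134] [0.08958299]
turn w [ 0.  -0.1  0.3] | turn w [-180.    -0.4   -0.2] | t [0.162  0.0063 0.0037] yaw now -127.0 q7 -1.03 pos [ 0.54   -0.4351  0.1991] clk 20.55 w 0.0852 F [0.2 0.2 0.5]
```

The nearest point of the red board is 75 mm along tool z, well clear of the fingers. Descending.

```bash
python3 -m creep '[{"wx":0,"wy":0,"wz":0.2,"tx":0.04,"ty":0.0065,"tz":0.005,"claw":0},{"wx":0,"wy":0,"wz":0.2,"tx":0.08,"ty":0.0065,"tz":0.005,"claw":0},{"wx":0,"wy":0,"wz":0.2,"tx":0.105,"ty":0.0065,"tz":0.005,"claw":0},{"wx":0,"wy":0,"wz":0.2,"tx":0.105,"ty":0.0065,"tz":0.005,"claw":0},{"wx":0,"wy":0,"wz":0.2,"tx":0.105,"ty":0.0065,"tz":0.005,"claw":0}]'; python3 - <<'E'
from h import *
go(.533,-.4372,.037,53)
E
```

```text
clock: 21.05
position: [0.5331, -0.4364, 0.095]
tool_rot: [-2.614, 1.568, -0.117]
force: [-0.4, -0.9, 0.6]
grip_width: 0.0855
turn w [ 0.1 -0.1  0.1] | turn w [-1.799e+02 -1.000e-01 -2.000e-01] | t [ 0.058   0.0008 -0.0003] yaw now -126.9 q7 -0.95 pos [ 0.5331 -0.4364  0.095 ] clk 21.05 w 0.0855 F [-0.4 -0.9  0.6]
```

```bash
python3 -m creep '[{"wx":0,"wy":0,"wz":0,"tx":0.03,"ty":0.001,"tz":0,"claw":0},{"wx":0,"wy":0,"wz":0,"tx":0.055,"ty":0.001,"tz":0,"claw":0},{"wx":0,"wy":0,"wz":0,"tx":0.058,"ty":0.001,"tz":0,"claw":0.3},{"wx":0,"wy":0,"wz":0,"tx":0.058,"ty":0.001,"tz":0,"claw":1},{"wx":0,"wy":0,"wz":0,"tx":0.058,"ty":0.001,"tz":0,"claw":1},{"wx":0,"wy":0,"wz":0,"tx":0.058,"ty":0.001,"tz":0,"claw":1},{"wx":0,"wy":0,"wz":0,"tx":0.058,"ty":0.001,"tz":0,"claw":1},{"wx":0,"wy":0,"wz":0,"tx":0.058,"ty":0.001,"tz":0,"claw":1}]' 40; python3 -m creep '[{"wx":0,"wy":0,"wz":0,"tx":-0.03,"ty":0,"tz":0,"claw":1},{"wx":0,"wy":0,"wz":0,"tx":-0.07,"ty":0,"tz":0,"claw":1},{"wx":0,"wy":0,"wz":0,"tx":-0.11,"ty":0,"tz":0,"claw":1},{"wx":0,"wy":0,"wz":0,"tx":-0.13,"ty":0,"tz":0,"claw":1},{"wx":0,"wy":0,"wz":0,"tx":-0.13,"ty":0,"tz":0,"claw":1}]' ;python3 - <<'E'
from h import *
cv2.imwrite("pics/w19.png",bot.grab_frame("wrist"))
go(.44,.39,.17,128.7)
go(.58,.0,.17,90)
E
```

```text
clock: 21.85
position: [0.5332, -0.4376, 0.0386]
tool_rot: [-2.78, 1.566, -0.282]
force: [-1.1, 2.7, 8.0]
grip_width: 0.0233
clock: 22.35
position: [0.5335, -0.4385, 0.1725]
tool_rot: [-2.956, 1.562, -0.458]
force: [0.2, -0.5, -1.9]
grip_width: 0.0235
turn w [-75.6  -0.4  -0.1] | turn w [104.4  -0.2   0.4] | t [-0.0022 -0.6059  0.5715] yaw now -126.9 q7 -1.0 pos [ 0.5331 -0.4377  0.1703] clk 22.4 w 0.023 F [ 0.6  0.8 -1.1]
turn w [-36.9  -0.4  -0. ] | turn w [143.1  -0.    0.5] | t [-0.0004 -0.3782  0.2254] yaw now -126.9 q7 -1.0 pos [ 0.5331 -0.4377  0.1703] clk 22.4 w 0.023 F [ 0.6  0.8 -1.1]
```

View pics/w19.png

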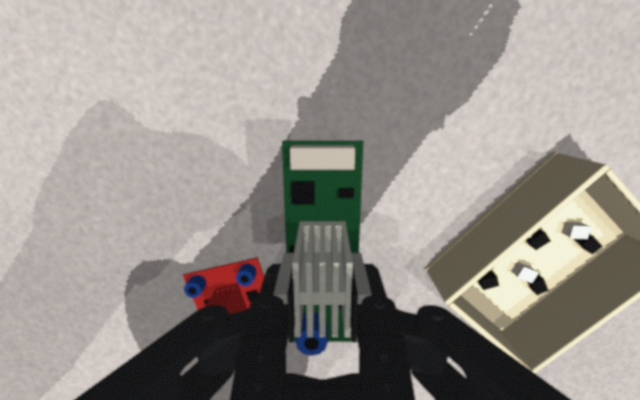

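```bash
python3 -m creep '[{"wx":-5,"wy":0,"wz":0,"tx":-0.01,"ty":-0.04,"tz":0.024,"claw":1},{"wx":-10,"wy":0,"wz":0,"tx":-0.02,"ty":-0.08,"tz":0.048,"claw":1},{"wx":-15,"wy":0,"wz":0,"tx":-0.03,"ty":-0.12,"tz":0.072,"claw":1},{"wx":-20,"wy":0,"wz":0,"tx":-0.03,"ty":-0.16,"tz":0.096,"claw":1},{"wx":-25,"wy":0,"wz":0,"tx":-0.03,"ty":-0.2,"tz":0.12,"claw":1},{"wx":-30,"wy":0,"wz":0,"tx":-0.03,"ty":-0.24,"tz":0.144,"claw":1},{"wx":-35,"wy":0,"wz":0,"tx":-0.03,"ty":-0.28,"tz":0.168,"claw":1},{"wx":-37,"wy":0,"wz":0,"tx":-0.03,"ty":-0.32,"tz":0.192,"claw":1}]'; python3 - <<'E'
from h import *
go(.448,.387,.2,128.7)
E
```

```text
clock: 23.2
position: [0.5711, -0.0643, 0.1989]
tool_rot: [2.78, 1.565, -0.357]
force: [1.5, 0.3, -0.8]
grip_width: 0.023
turn w [-38.4  -0.3  -0.2] | turn w [141.6  -0.3   0.3] | t [-0.0026 -0.452   0.1207] yaw now -89.7 q7 -0.94 pos [ 0.5711 -0.0643  0.1989] clk 23.2 w 0.023 F [ 1.5  0.3 -0.8]
```

```bash
python3 -m creep '[{"wx":-4,"wy":0,"wz":0,"tx":0,"ty":-0.04,"tz":0.01,"claw":1},{"wx":-8,"wy":0,"wz":0,"tx":0,"ty":-0.08,"tz":0.02,"claw":1},{"wx":-12,"wy":0,"wz":0,"tx":0,"ty":-0.12,"tz":0.03,"claw":1},{"wx":-16,"wy":0,"wz":0,"tx":0,"ty":-0.16,"tz":0.04,"claw":1},{"wx":-20,"wy":0,"wz":0,"tx":0,"ty":-0.2,"tz":0.05,"claw":1},{"wx":-24,"wy":0,"wz":0,"tx":0,"ty":-0.24,"tz":0.06,"claw":1},{"wx":-28,"wy":0,"wz":0,"tx":0,"ty":-0.28,"tz":0.07,"claw":1},{"wx":-32,"wy":0,"wz":0,"tx":0,"ty":-0.32,"tz":0.08,"claw":1}]'; python3 - <<'E'
from h import *
go(.448,.387,.2,128.7)
E
```

```text
clock: 24.0
position: [0.4882, 0.2568, 0.1971]
tool_rot: [2.048, 1.566, -0.527]
force: [1.6, -0.4, -1.4]
grip_width: 0.0236
turn w [-6.2 -0.1 -0.3] | turn w [173.8  -0.4   0.2] | t [-0.0034 -0.1314 -0.036 ] yaw now -57.5 q7 -1.05 pos [0.4882 0.2568 0.1971] clk 24.0 w 0.0236 F [ 1.6 -0.4 -1.4]
```

```bash
python3 -m creep '[{"wx":-3,"wy":0,"wz":0,"tx":0,"ty":-0.035,"tz":-0.009,"claw":1},{"wx":-6.2,"wy":0,"wz":0,"tx":0,"ty":-0.07,"tz":-0.018,"claw":1},{"wx":-6.2,"wy":0,"wz":0,"tx":0,"ty":-0.105,"tz":-0.027,"claw":1},{"wx":-6.2,"wy":0,"wz":0,"tx":0,"ty":-0.131,"tz":-0.036,"claw":1},{"wx":-6.2,"wy":0,"wz":0,"tx":0,"ty":-0.131,"tz":-0.036,"claw":1},{"wx":-6.2,"wy":0,"wz":0,"tx":0,"ty":-0.131,"tz":-0.036,"claw":1}]'; python3 - <<'E'
from h import *
cal=bot.get_calibration("wrist");im=bot.grab_frame("wrist")
cv2.imwrite("pics/w20.png",im)
hsv=cv2.cvtColor(im,cv2.COLOR_BGR2HSV)
m=((hsv[...,2]<70)).astype(np.uint8)
cs,_=cv2.findContours(m,cv2.RETR_EXTERNAL,cv2.CHAIN_APPROX_NONE)
for c in cs:
    if len(c)>80: P=ray(cal,c[:,0],.009);print(cv2.boundingRect(c),rect(P))
go(.518,.443,.06,128.7)
E
```

```text
clock: 24.6
position: [0.4477, 0.3866, 0.1957]
tool_rot: [1.65, 1.565, -0.815]
force: [-0.3, 0.1, -1.4]
grip_width: 0.0236
(590, 388, 50, 12) (array([463.4, -73.5]), array([59.9, 17.3]), -37.6)
(76, 265, 493, 135) (array([303.2, 266.9]), array([619.1, 190.1]), -51.6)
(110, 219, 47, 40) (array([277.3, 501.2]), array([52.9, 37.4]), -16.4)
(291, 180, 26, 25) (array([428. , 393.4]), array([25.1, 24.9]), -51.6)
(595, 136, 45, 80) (array([641.7, 148.6]), array([69.9, 46.7]), 81.4)
(349, 0, 6, 141) (array([541.2, 426.7]), array([115.5,   2.8]), 39.1)
(281, 0, 9, 141) (array([504.1, 472.9]), array([115.4,   3.6]), 38.9)
turn w [-0.  -0.  -0.3] | turn w [ 1.8e+02 -5.0e-01  1.0e-01] | t [ 0.136  -0.0017 -0.0901] yaw now -51.3 q7 -1.18 pos [0.4481 0.3859 0.1959] clk 24.65 w 0.0232 F [-0.2 -0.2 -1.3]
```

View pics/w20.png

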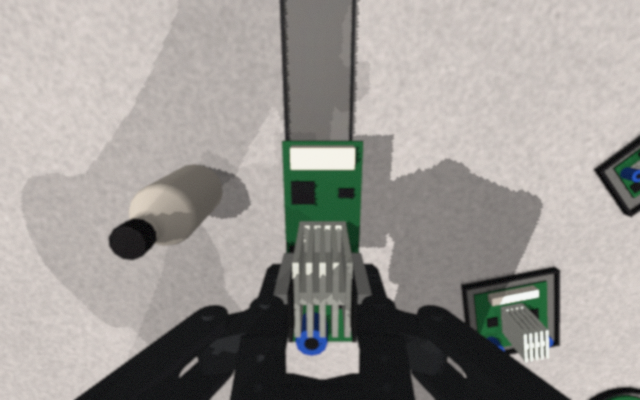

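```bash
python3 - <<'E'
from h import *
go(.5186,.4465,.075,129)
E
```

```text
turn w [-0.3 -0.  -0.3] | turn w [ 1.797e+02 -5.000e-01  1.000e-01] | t [ 0.121  -0.004  -0.0928] yaw now -51.3 q7 -1.18 pos [0.4481 0.3859 0.1959] clk 24.65 w 0.0232 F [-0.2 -0.2 -1.3]
```

```bash
python3 -m creep '[{"wx":-0.3,"wy":0,"wz":-0.3,"tx":0,"ty":-0.004,"tz":-0.04,"claw":1},{"wx":-0.3,"wy":0,"wz":-0.3,"tx":0,"ty":-0.004,"tz":-0.08,"claw":1},{"wx":-0.3,"wy":0,"wz":-0.3,"tx":0.03,"ty":-0.004,"tz":-0.092,"claw":1},{"wx":-0.3,"wy":0,"wz":-0.3,"tx":0.07,"ty":-0.004,"tz":-0.092,"claw":1},{"wx":-0.3,"wy":0,"wz":-0.3,"tx":0.11,"ty":-0.004,"tz":-0.092,"claw":1},{"wx":-0.3,"wy":0,"wz":-0.3,"tx":0.12,"ty":-0.004,"tz":-0.092,"claw":1},{"wx":-0.3,"wy":0,"wz":-0.3,"tx":0.12,"ty":-0.004,"tz":-0.092,"claw":1}]'; python3 - <<'E'
from h import *
cal=bot.get_calibration("wrist");im=bot.grab_frame("wrist")
cv2.imwrite("pics/w21.png",im)
hsv=cv2.cvtColor(im,cv2.COLOR_BGR2HSV)
m=((hsv[...,2]<70)).astype(np.uint8);m[240:]=0
cs,_=cv2.findContours(m,cv2.RETR_EXTERNAL,cv2.CHAIN_APPROX_NONE)
for c in cs:
    if len(c)>80: P=ray(cal,c[:,0],.009);print(cv2.boundingRect(c),rect(P)); print((P-[.5186,.4465])@np.array([[.777,-.629],[.629,.777]]).max() if 0 else np.c_[(P-[.5186,.4465])@[.777,.629],(P-[.5186,.4465])@[-.629,.777]].max(0))
go(.5186,.4465,.0416,129)
E
```

```text
clock: 25.35
position: [0.5181, 0.4446, 0.0753]
tool_rot: [0.607, 1.569, -1.856]
force: [1.1, 0.3, -0.3]
grip_width: 0.0234
(291, 181, 26, 25) (array([529.7, 468.8]), array([15.5, 15.4]), -51.1)
[0.03035806 0.01812036]
(264, 110, 112, 130) (array([543.2, 466.6]), array([79.8, 63.4]), 38.9)
[0.07171792 0.0317461 ]
(27, 0, 140, 64) (array([533.3, 605.1]), array([71. , 29.7]), -51.1)
[0.12604725 0.14947554]
turn w [-0.1 -0.1 -0. ] | turn w [ 1.799e+02 -1.000e-01  1.000e-01] | t [ 0.0354 -0.001  -0.0005] yaw now -51.1 q7 -1.14 pos [0.5188 0.4454 0.077 ] clk 25.4 w 0.0236 F [-0.2 -0.5  0.3]
```

View pics/w21.png

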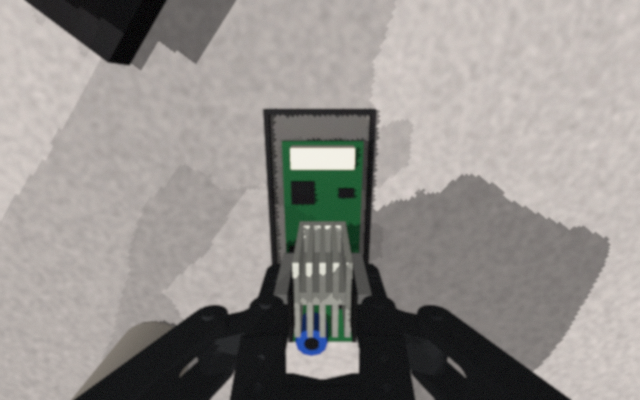

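The far rim is at 71.7 mm (expected 72) and the lateral edge at 31.7 mm (expected 32). The target is right, so I'm lowering.

```bash
python3 -m creep '[{"wx":0,"wy":0,"wz":0,"tx":0.015,"ty":-0.001,"tz":0,"claw":1},{"wx":0,"wy":0,"wz":0,"tx":0.027,"ty":-0.001,"tz":0,"claw":1},{"wx":0,"wy":0,"wz":0,"tx":0.033,"ty":-0.001,"tz":0,"claw":1},{"wx":0,"wy":0,"wz":0,"tx":0.035,"ty":-0.001,"tz":0,"claw":1},{"wx":0,"wy":0,"wz":0,"tx":0.0355,"ty":-0.001,"tz":0,"claw":1}]'
```

```text
clock: 25.9
position: [0.5181, 0.4462, 0.0417]
tool_rot: [2.56, 1.57, 0.098]
force: [-1.4, -1.0, 1.9]
grip_width: 0.0237
```

```bash
python3 -m creep '[{"wx":0,"wy":0,"wz":0,"tx":0.001,"ty":0,"tz":0,"claw":1},{"wx":0,"wy":0,"wz":0,"tx":0.001,"ty":0,"tz":0,"claw":1}]'; python3 -m creep '[{"wx":0,"wy":0,"wz":0,"tx":0,"ty":0,"tz":0,"claw":0.6},{"wx":0,"wy":0,"wz":0,"tx":0,"ty":0,"tz":0,"claw":0.2},{"wx":0,"wy":0,"wz":0,"tx":0,"ty":0,"tz":0,"claw":0},{"wx":0,"wy":0,"wz":0,"tx":0,"ty":0,"tz":0,"claw":0},{"wx":0,"wy":0,"wz":0,"tx":-0.03,"ty":0,"tz":0,"claw":0},{"wx":0,"wy":0,"wz":0,"tx":-0.08,"ty":0,"tz":0,"claw":0},{"wx":0,"wy":0,"wz":0,"tx":-0.13,"ty":0,"tz":0,"claw":0},{"wx":0,"wy":0,"wz":0,"tx":-0.16,"ty":0,"tz":0,"claw":0}]'; python3 -m creep '[{"wx":0,"wy":0,"wz":0,"tx":0,"ty":0,"tz":0,"claw":0},{"wx":0,"wy":0,"wz":0,"tx":0,"ty":0,"tz":0,"claw":0}]'; python3 - <<'E'
from h import *
for n in("wrist","scene","side"):
    im=bot.grab_frame(n); cv2.imwrite(f"pics/{n}F.png",im)
    if n=="wrist":
        cal=bot.get_calibration(n); hsv=cv2.cvtColor(im,cv2.COLOR_BGR2HSV)
        board(im,cal,.003,proj(cal,[.5186,.4465,.006])[0],80)
a=cv2.imread("pics/sideF.png")[130:340,180:440]; cv2.imwrite("pics/sideFc.png",cv2.resize(a,None,fx=2.8,fy=2.8,interpolation=cv2.INTER_CUBIC))
a=cv2.imread("pics/sceneF.png")[140:280,130:490]; cv2.imwrite("pics/sceneFc.png",cv2.resize(a,None,fx=2.2,fy=2.2,interpolation=cv2.INTER_CUBIC))
E
```

```text
clock: 26.1
position: [0.5182, 0.4462, 0.0416]
tool_rot: [2.883, 1.57, 0.42]
force: [-4.4, -2.5, 9.8]
grip_width: 0.0231
clock: 26.9
position: [0.5189, 0.4462, 0.2055]
tool_rot: [3.048, 1.566, 0.585]
force: [0.3, -0.5, -0.6]
grip_width: 0.085
clock: 27.1
position: [0.519, 0.4464, 0.206]
tool_rot: [-3.142, 1.565, 0.679]
force: [0.9, -0.1, -0.4]
grip_width: 0.085
board [518.3 446.2] [117.1  39.2] 38.9
white [306 122  32  11] [561.8 481.8] [26.   8.2] -51.1
white [308 173  10  33] [514.7 454.3] [29.5  7.6] 41.4
white [333 173   3  26] [529.2 441.4] [22.9  1.8] 39.5
```

View pics/wristF.png

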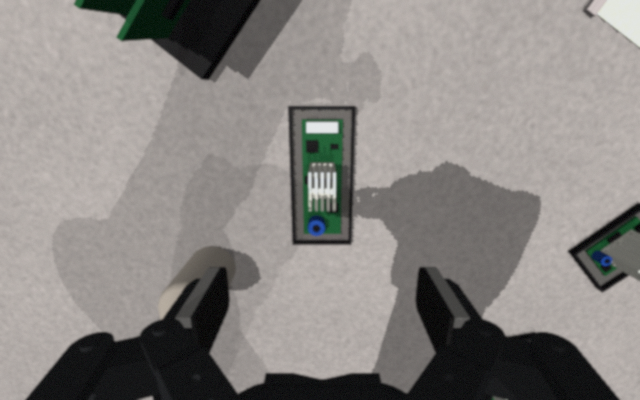

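View pics/sideFc.png

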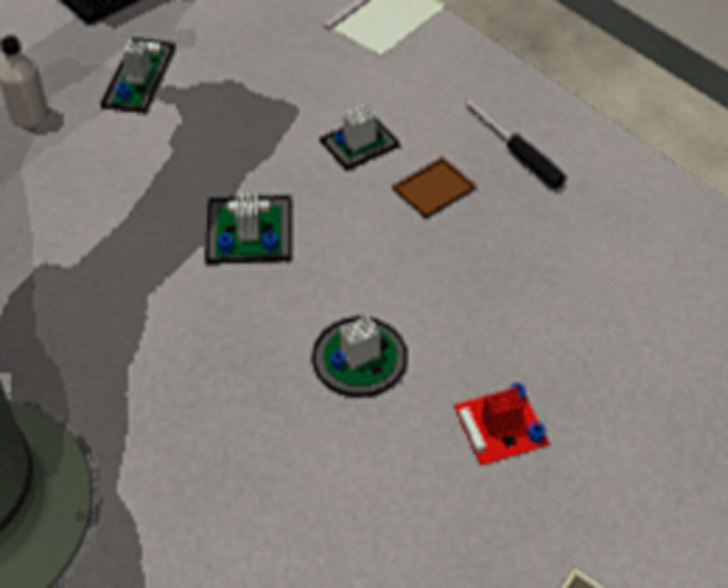

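View pics/sceneFc.png

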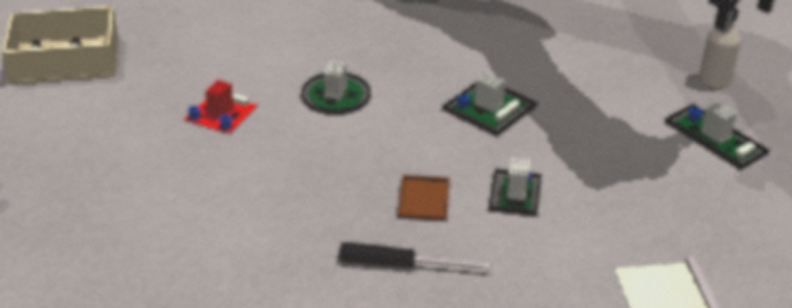

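All four boards sit flat and centred within their tray rims, at crop positions (335,90), (490,105), (515,190) and (715,135) in the scene view. The bottle, driver, red board and brown tray haven't moved, and the gripper is clear above everything. I'm handing in the job.

```bash
python3 - <<'E'
from h import *
print(bot.job_done(), bot.observe()['clock'])
E
```

```text
the job is handed in; nothing more can be done
the job is handed in; nothing more can be done
```

All four boards (small, round, square, strip) are in their matching trays, gripped by their heat sinks, set down under contact and released. The job was handed in at about 27 s of the 115 s allowed.

- **Placement:** the last pictures (wrist, scene and side) show every board lying flat, component side up, within its rim. The strip board measured within about 1 mm of its tray's centre. The other three I judged by eye from the wrist view after each release. Levelness was also only judged by eye.
- **Bystanders:** the bottle, screwdriver, red board and brown tray look unmoved, and the gripper was open about 20 cm above the bench.
- **Camera disagreement:** the fixed cameras' tray positions were 2–4 mm off the wrist camera's, so I used the wrist values.
- **Set-down force:** the round board met its tray with about 53 N on the wrist, firmer than intended but below the 120 N limit. The small board met its tray with about 31 N, the square with 22 N and the strip with 10 N.

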